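# Lock the saw stop's setting screw

### The arm

A 7-joint arm with a two-finger parallel gripper is mounted at the origin on the work surface. World frame = base frame: x ahead of the robot, y to its left, z up, the work surface at z = 0. Lengths are in m, angles in degrees, forces in N, time in s.
With the tool pointing down it reaches from about 0.425 to 0.875 m from the base axis. Payload 4.7 kg.
Tool frame: the origin (TCP) lies midway between the tips of the shut fingers; the grasp point (between the pads) lies 19 mm behind it; x points along the fingers, z is the direction in which the jaws open and shut, and the axes are right-handed (so a half turn about x gives the same grasp; the last joint's range is limited). The gripper opens to 87 mm and grips with 3 to 60 N. Pads are 19 mm wide; open, the fingers measure 117 mm over their backs; the gripper's body (75 mm by 190 mm) begins 51 mm behind the grasp point.
Start: joints at [74.949, 18.392, -4.016, 83.108, 1.295, 78.541, -3.26], TCP at [0.178, -0.625, 0.223] pointing down, gripper open.
Joint ranges: [-163.93, 163.93], [-17.29, 119.83], [-79.2, 71.16], [3.27, 140.29], [-89.18, 269.18], [5.43, 117.66], [-154.24, 154.24]. Speed limits (degrees/s): [147.25, 147.25, 180, 180, 180, 180, 180].

### API

Orientations are given as [roll, pitch, yaw] about the fixed x, y, z axes, in that order (R = Rz(yaw) Ry(pitch) Rx(roll)).
In Python, from rig import robot gives the robot as it stands.
- The arm moves only by the tool play_rows, never from a script. Its argument "moves" is a list of rows, each an object of numbers: "claw": the gripper command: -1 is shut, 1 is fully open, values between are in proportion; "dx", "dy", "dz": the shift along the tool's x, y, z in m; "wx", "wy", "wz": the turn, a rotation vector about the tool's x, y, z in degrees. A call has 1 to 20 rows; each row shifts and turns the commanded pose from where the row before left it, along the tool's axes as they then stand; what a row does not reach is not made up. A row lasts 1/12 s, in which the tool goes at most 41.7 mm and 7.16 degrees, less where a joint would pass 70% of its speed; a pose out of reach is approached as far as the arm can. A call with a gripper value outside its range is refused whole. The fingers move at their own pace and stop on an object; "newtons" is the grip in N (left out, the last holds). Time passes only in rows, so rows that do not move let the fingers close. It gives the time, the measured TCP pose, the force and the opening at its end, in the units of the state.
- robot.observe(): the state, without advancing time (a new reading comes with each control period).
- robot.get_image(name): name is "side" or "top"; returns (picture, depth): 400x640x3 uint8, red, green, blue; 400x640 float32, m along the optical axis (not along the pixel's ray), 0 where there is no reading.
- robot.calibration(name): a dict with "fx", "fy", "cx", "cy" (pixels), "camera_from_world" (4x4, takes a point from world to camera coordinates). Camera axes: x right, y up, looking along -z (the intrinsics and any distortion apply to the point x, -y, -z); pixel columns grow to the right and rows downward; lengths in m; the calibration is good to about 2 mm. A picture is of the moment at which its call begins. calibration takes no time and is no camera call.
- robot.close_job(): hands the job in, once; it reports no verdict.
The state is a dict: "time_s": time; "joint_positions": joint angles; "qd": joint speeds; "joint_torque": joint torques, N m; "tcp_pos": TCP position; "ee_rot": TCP orientation; "force": force on the tool from outside, world axes, zero at the start; "wrist_torque": the same for the moment, N m; "finger_gap": finger opening in m.
Only numpy, scipy, OpenCV 4.12 (cv2) and the standard library are available. Lean on these libraries where they do the work, as an engineer would, in place of code of your own. Each camera call takes 0.05 s, during which the arm holds its last target.

### The job

Lock the setting screw of the tile saw's stop. Fit the open-jawed holding key whose jaws match the flat tang on top of the screw, fully down over the tang with its handle lying in the yoke, so that the screw cannot turn; then swing the locknut's handle clockwise (seen from above) as far as it goes. The screw must keep its setting throughout, not turning with the nut beyond the key's small play; leave the key lying in place.

Things in the scene. Friction and masses are not known exactly. Their poses are not given: they have to be found in the camera images.
- stop_bracket: Aluminium bracket fixed to the bench, plate 225 x 110 x 20 mm. Origin: on the upright screw's axis at bench level; z up, +x points from screw to yoke. A dark hexagonal locknut (z 21-44 mm) sits under the screw's collar. A fitted key rests level on collar and yoke, axes parallel to the bracket's, its origin at x 75, y 0, z 55 mm (10 mm more or less in x does no harm).
- tang (a point): Screw axis at the foot of the screw's flat steel tang, 55 mm above the bench, on top of its round collar (52 mm diameter, 10 mm thick). Tang 40 mm long (towards the yoke), 16 mm thick, 24 mm high, its upper 8 mm bevelled like a roof to a ridge.
- yoke (a point): Centre of the yoke's floor, 55 mm above the bench, 140 mm from the screw axis. Two upright prongs stand beside it, 28 mm gap between them across the bracket, tops 40 mm above the floor.
- holding_key: Loose key 191 mm long, 250 g: black handle 125 long, 18 wide, 24 high; steel head 44 wide, 12 high with two jaws, 20 mm gap, open at the end. Origin: underside of handle at the balance point; z up, +x to handle end (90 mm off). Gap runs x -49 (closed) to -101; tang belongs at x -75. Lies among two keys alike in size that do not fit: 9 mm gap; closed round ring.
- stop_screw (a joint): Angle of the screw in the bracket, rad, clockwise seen from above positive; 0 when the tang points at the yoke; starts within 0.04 of 0. It turns more easily than the nut does on it, so unless a key holds it, it goes round with the nut. With the key fitted it has up to about 0.2 rad of play, the post's sweep growing by as much.
- locknut (a joint): Angle of the locknut relative to the screw, rad, clockwise seen from above (tightening) positive; starts at 0 to 0.25, end stop (tight) at 1.25. Steady friction 0.35 N m, stays where left. In the bracket's frame its post lies in direction pi + 0.625 - (stop_screw + locknut), counter-clockwise from +x.
- nut_post (a point): Centre of the top of the locknut handle's upright black round grip post: 20 mm diameter, 64 mm high, its top 90 mm above the bench, 100 mm from the screw axis. A thin rod 32 mm above the bench joins it to the nut. It sweeps the side away from the yoke.
Things that resemble listed ones, but are neither listed nor needed, are in the scene too. What is shaped like the holding_key but white is not meant.

How it is judged:
By the outcome, as a careful person would: the job done as asked, in the order asked, and still so for the second after the job is handed in, with the robot touching nothing.
It also fails if it takes over 58 s, if anything falls off the work surface, if the arm or the gripper's body presses on something with over 40 N, if the wrist force passes 120 N, or if a joint passes its speed limit or range.

## Working session

There is one attempt and no reset: what is moved stays moved. The work goes in short steps, Python scripts to look and compute and a tool call to move; the robot and the scene stay as the last step left them, time stands still between calls to the robot, and variables do not carry over. Pictures are saved under pics/ and viewed, and the job is handed in when it is done.

Besides the shell and the picture viewer there is one more tool, called after "Emit:" as a command line: name --argument value ..., lists and objects as JSON in quotes. play_rows: Moves the arm, as the interface text tells. Its arguments: {"type":"object","properties":{"moves":{"type":"array","items":{"type":"object","properties":{"claw":{"type":"number"},"dx":{"type":"number"},"dy":{"type":"number"},"dz":{"type":"number"},"wx":{"type":"number"},"wy":{"type":"number"},"wz":{"type":"number"}}}},"newtons":{"type":"number"}},"required":["moves"]}

```bash
ls; mkdir -p pics
python3 - <<'E'
from rig import robot
import cv2,numpy as np
s=robot.observe(); print(s)
for n in("top","side"):
    im,d=robot.get_image(n); np.savez(f'{n}0.npz',im=im,d=d)
    cv2.imwrite(f'pics/{n}0.png',im[:,:,::-1]); c=robot.calibration(n); print(n,c)
E
```

```text
pics
{'time_s': 0.0, 'joint_positions': array([74.94932867, 18.43801011, -4.0148899 , 83.17411639,  1.2940405 ,
       78.53834871, -3.26109708]), 'qd': array([ 0.18736971,  0.0267627 , -0.06412047, -0.09926853,  0.06889326,
        0.05279738, -0.08042741]), 'joint_torque': array([ 4.71169369e-04, -4.91298938e+01, -4.03821375e-01, -3.12528920e+01,
       -6.40775403e-02,  4.35592909e-02,  1.48785712e-04]), 'tcp_pos': array([ 0.17742659, -0.6247626 ,  0.22148017]), 'ee_rot': array([-177.35469543,   89.89459449,  108.50381062]), 'force': array([-1.1041921 ,  0.20148111,  0.30939367]), 'wrist_torque': array([-0.01411474,  0.01275646, -0.03345573]), 'finger_gap': 0.08693566793508023}
top {'fx': 406.84115100637524, 'fy': 406.84115100637524, 'cx': 316.5583421848228, 'cy': 200.16334418034378, 'camera_from_world': array([[ 0.02618138, -0.99961636,  0.00903724, -0.04652987],
       [ 0.98529777,  0.02733103,  0.16864552, -0.52979348],
       [-0.16882782,  0.004489  ,  0.98563534, -0.83379179],
       [ 0.        ,  0.        ,  0.        ,  1.        ]])}
side {'fx': 430.3013994088321, 'fy': 430.3013994088321, 'cx': 320.18499318392963, 'cy': 204.20411420718094, 'camera_from_world': array([[ 0.99607551, -0.0877934 , -0.01122019, -0.52158906],
       [ 0.06137391,  0.59379659,  0.80227106, -0.06752662],
       [-0.06377159, -0.79981118,  0.59685447, -1.12251126],
       [ 0.        ,  0.        ,  0.        ,  1.        ]])}
```

View pics/top0.png

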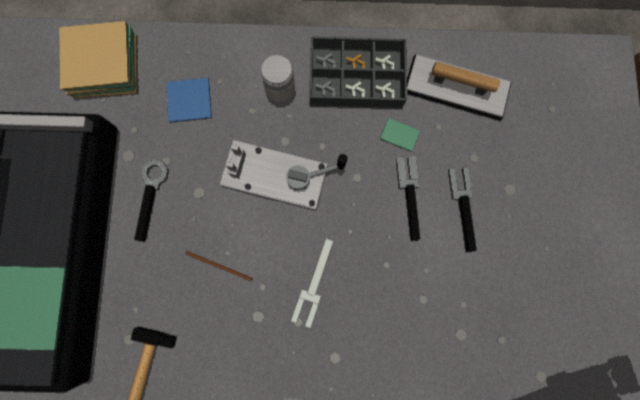

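View pics/side0.png

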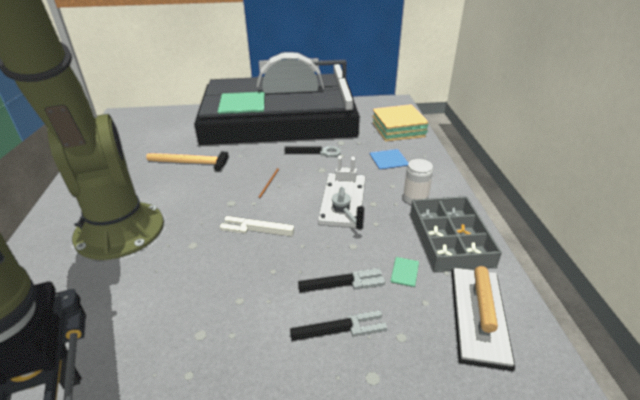

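The candidates in the top view are the ring key (153,172), fork A (407,170), fork B (460,183) and the white fork (308,308), which is excluded. I'll check the gaps of A and B in a close crop.

Run:
```python
import cv2,numpy as np
im=np.load('top0.npz')['im'][:,:,::-1]; s=np.load('side0.npz')['im'][:,:,::-1]
a=cv2.resize(im[145:260,385:490],None,fx=5,fy=5,interpolation=cv2.INTER_CUBIC)
b=cv2.resize(im[130:215,210:355],None,fx=5,fy=5,interpolation=cv2.INTER_CUBIC)
cv2.imwrite('pics/c1.png',a);cv2.imwrite('pics/c2.png',b)
```

```text
(no output)
```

View pics/c1.png

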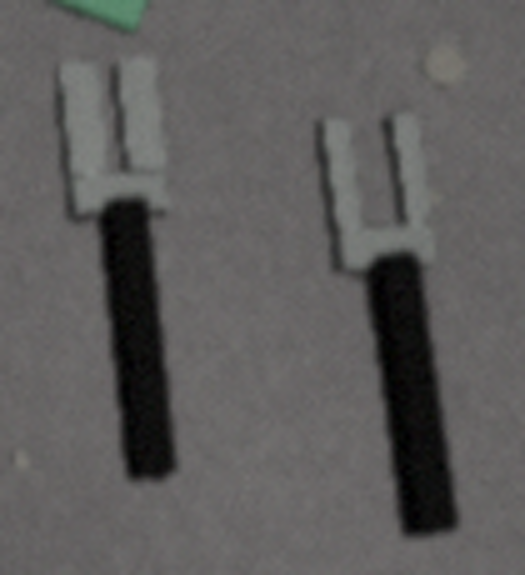

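View pics/c2.png

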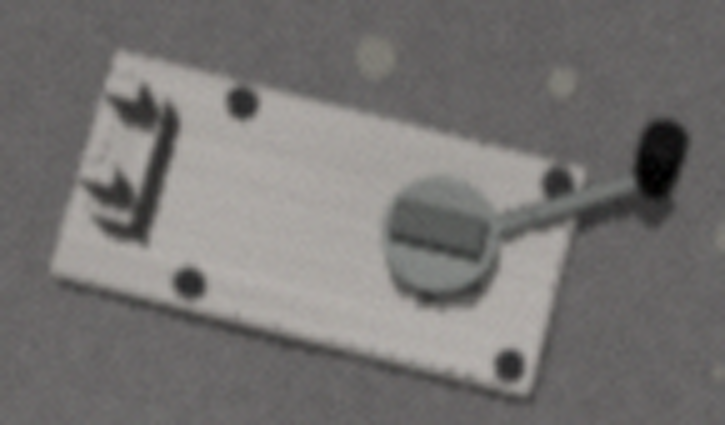

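Fork B at (460,183) is the right one. Its gap is about 20 mm at this scale, while A's is about half that. Next I'll measure the key and bracket poses.

```bash
cat > h.py <<'E'
import numpy as np,cv2
from rig import robot
C={n:robot.calibration(n) for n in("top","side")}
def ray(n,u,v):
    c=C[n];T=c['camera_from_world'];R=T[:3,:3];o=-R.T@T[:3,3]
    u=np.asarray(u,float);v=np.asarray(v,float)
    d=np.stack([(u-c['cx'])/c['fx'],-(v-c['cy'])/c['fy'],-np.ones_like(u)],-1)
    return o,d@R
def onz(n,u,v,z):
    o,d=ray(n,u,v); t=(z-o[2])/d[...,2]; return o+t[...,None]*d
def cloud(n,D):
    v,u=np.mgrid[:D.shape[0],:D.shape[1]]; o,d=ray(n,u,v); return o+D[...,None]*d
def proj(n,P):
    c=C[n];T=c['camera_from_world'];q=np.asarray(P)@T[:3,:3].T+T[:3,3]
    return np.stack([c['cx']+c['fx']*q[...,0]/-q[...,2],c['cy']-c['fy']*q[...,1]/-q[...,2]],-1)
E
cat > m.py <<'E'
from h import *
t=np.load('top0.npz');im=t['im'].astype(int);P=cloud('top',t['d'])
s=np.load('side0.npz');ims=s['im'].astype(int);S=cloud('side',s['d'])
# floor check
print('floor',np.median(P[230:290,490:560,2]),'side floor',np.median(S[280:320,240:280,2]))
def rect(M,z,n):
    cs,_=cv2.findContours(M.astype(np.uint8),cv2.RETR_EXTERNAL,cv2.CHAIN_APPROX_NONE)
    c=max(cs,key=cv2.contourArea)[:,0]; w=onz(n,c[:,0],c[:,1],z)
    return cv2.minAreaRect((w[:,:2]*1000).astype(np.float32)),c.mean(0)
g=im.sum(2)
M=np.zeros(g.shape,bool);M[190:256,452:482]=g[190:256,452:482]<90
print('handle top',rect(M,.024,'top'), 'z',np.percentile(P[M][:,2],[10,50,90]))
gs=ims.sum(2)
M=np.zeros(gs.shape,bool);M[312:342,284:358]=gs[312:342,284:358]<110
print('handle side',rect(M,.024,'side'),'z',np.percentile(S[M][:,2],[10,50,90]))
M=np.zeros(g.shape,bool);M[160:204,440:480]=g[160:204,440:480]>330
print('head',rect(M,.012,'top'),'z',np.percentile(P[M][:,2],[10,50,90]), M.sum())
M=np.zeros(g.shape,bool);M[135:215,215:335]=g[135:215,215:335]>360
M=cv2.morphologyEx(M.astype(np.uint8),cv2.MORPH_OPEN,np.ones((5,5)))
print('plate',rect(M,.020,'top'))
# raised parts
for lo,hi,nm in((.05,.06,'collar'),(.07,.085,'tang'),(.085,.1,'prong/post')):
    for n,Q,box in(('top',P,(135,215,215,365)),('side',S,(140,240,300,375))):
        M=np.zeros(g.shape,np.uint8);b=box;q=Q[b[0]:b[1],b[2]:b[3],2];M[b[0]:b[1],b[2]:b[3]]=(q>lo)&(q<hi)
        k,L,st,ce=cv2.connectedComponentsWithStats(M)
        for i in range(1,k):
            if st[i,4]>5:print(nm,n,st[i],Q[L==i].mean(0).round(4),Q[L==i][:,2].max().round(4))
E
python3 m.py
```

```text
floor -0.00041247689488677075 side floor 0.000707157483028853
handle top (((492.90350341796875, -363.31805419921875), (119.80284881591797, 22.22088050842285), 6.210728168487549), array([466.78333333, 223.91666667])) z [0.01279134 0.02271692 0.02534552]
handle side (((491.9212646484375, -385.2307434082031), (113.23322296142578, 9.423690795898438), 6.4102983474731445), array([319.33103448, 332.43448276])) z [0.01081197 0.0155607  0.02059326]
head (((586.6292114257812, -358.85650634765625), (65.78113555908203, 44.02664566040039), 6.310941219329834), array([460.80152672, 183.0610687 ])) z [0.00992661 0.01186145 0.01390062] 280
plate (((593.53857421875, 66.39812469482422), (222.28512573242188, 107.98576354980469), 77.16852569580078), array([273.40632603, 173.7810219 ]))
collar top [228 149  16  27 164] [0.6084 0.1447 0.0552] 0.0599
collar top [286 165  24  24 279] [0.5772 0.0097 0.0551] 0.059
collar top [337 164   8   4   9] [ 0.6058 -0.0823  0.0547] 0.0586
collar side [336 168  21   6  94] [0.6103 0.1391 0.0549] 0.06
collar side [332 193  19  13 149] [0.5794 0.001  0.0552] 0.0597
collar 
[... 266 characters left out ...]
 11 138] [0.5786 0.0102 0.0755] 0.0817
tang side [338 162   4   5  19] [0.5925 0.1411 0.077 ] 0.0848
tang side [351 162   4   6  17] [0.6286 0.1334 0.0777] 0.0842
tang side [338 186   7  12  62] [0.58   0.0053 0.0756] 0.0827
tang side [356 211   9   6  38] [ 0.6137 -0.0926  0.0774] 0.0849
prong/post top [231 145   9   7  46] [0.6283 0.1415 0.0936] 0.0978
prong/post top [338 154   9  10  72] [ 0.6131 -0.0832  0.0898] 0.0942
prong/post top [225 162   9   7  44] [0.5915 0.1503 0.094 ] 0.0982
prong/post side [338 156   4   7  24] [0.5925 0.1447 0.0925] 0.0973
prong/post side [351 157   4   7  21] [0.629  0.1351 0.0925] 0.0975
prong/post side [357 206   8   7  44] [ 0.614  -0.089   0.0897] 0.0925
```

```bash
cat >> h.py <<'E'
from scipy.spatial.transform import Rotation as Ro
def tool():
    s=robot.observe(); return s, np.array(s['tcp_pos']), Ro.from_euler('xyz',s['ee_rot'],degrees=True).as_matrix()
E
cat > m2.py <<'E'
from h import *
s,p,R=tool(); print(R.round(3))
for i in 'yz':
    v=R[:,'xyz'.index(i)]; print(i,np.degrees(np.arctan2(v[1],v[0])))
t=np.load('top0.npz');im=t['im'].astype(int);P=cloud('top',t['d'])
ims=np.load('side0.npz');S=cloud('side',ims['d'])
# collar circle from z mask at 0.055, tang ridge via mask >.068
M=np.zeros(P.shape[:2],np.uint8);M[158:195,280:318]=(P[158:195,280:318,2]>.045)
c=max(cv2.findContours(M,0,1)[0],key=cv2.contourArea)[:,0]
w=onz('top',c[:,0],c[:,1],.055)[:,:2]*1000
print('collar circ',cv2.minEnclosingCircle(w.astype(np.float32)), 'bbox mean',(w.min(0)+w.max(0))/2)
# tang roof pixels
for n,Q,b in(('top',P,(160,190,282,316)),('side',S,(182,205,328,352))):
    q=Q[b[0]:b[1],b[2]:b[3]].reshape(-1,3); k=q[q[:,2]>.068]
    r=cv2.minAreaRect((k[:,:2]*1000).astype(np.float32)); print('tang',n,r,len(k))
# projected model check: overlay
def draw(n,img,o,a,mm=5):
    R2=np.array([[np.cos(a),-np.sin(a)],[np.sin(a),np.cos(a)]])
    img=cv2.resize(img,None,fx=mm,fy=mm,interpolation=cv2.INTER_CUBIC)
    def ln(pts,col):
        w=[np.r_[o+R2@np.array(q[:2]),q[2]] for q in pts]
        x=(proj(n,np.array(w))+.5)*mm-.5; cv2.polylines(img,[np.round(x*8).astype(int)],False,col,1,cv2.LINE_AA,3)
    th=np.linspace(0,2*np.pi,60)
    ln([(.026*np.cos(k),.026*np.sin(k),.055) for k in th],(0,0,255))
    ln([(-.02,-.008,.055),(.02,-.008,.055),(.02,.008,.055),(-.02,.008,.055),(-.02,-.008,.055)],(0,255,0))
    ln([(-.02,0,.079),(.02,0,.079)],(255,255,0))
    for y in(-.014,.014): ln([(.13,y,.095),(.15,y,.095)],(255,0,255))
    ln([(.1,0,.055),(.17,0,.055)],(255,0,0))
    return img
o=np.array([.5785,.0065]);a=np.radians(77.2)
A=draw('top',np.ascontiguousarray(t['im'][:,:,::-1]),o,a,6)[135*6:215*6,215*6:345*6]
B=draw('side',np.ascontiguousarray(ims['im'][:,:,::-1]),o,a,6)[145*6:235*6,300*6:380*6]
cv2.imwrite('pics/ov_t.png',A);cv2.imwrite('pics/ov_s.png',B)
E
python3 m2.py
```

```text
[[-0.001  0.962  0.273]
 [ 0.002  0.273 -0.962]
 [-1.    -0.    -0.002]]
y 15.864177369417549
z -74.13583113075583
collar circ ((578.8272705078125, 10.214960098266602), 26.525602340698242) bbox mean [578.82730746  10.24114971]
tang top ((485.70037841796875, 1.2100143432617188), (210.93222045898438, 40.3315544128418), 5.121126651763916) 157
tang side ((579.6969604492188, 7.585466384887695), (43.3945426940918, 15.600151062011719), 82.35462188720703) 68
```

View pics/ov_t.png

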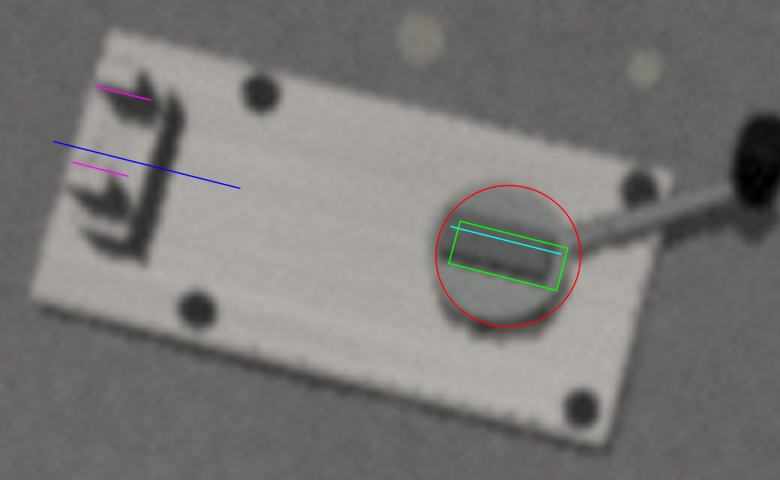

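View pics/ov_s.png

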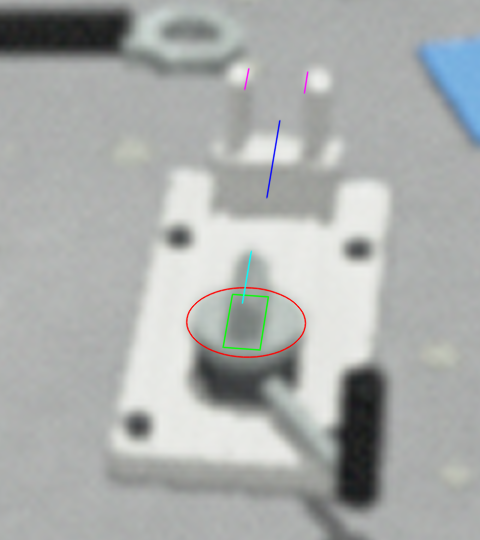

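The collar circle measures 26.5 mm radius, so it fits. The bracket origin comes out near (0.579, 0.009) with +x at 77.2°, and the key origin near (0.519, −0.365) with +x at about 186.3°. First I move over the key, then turn the tool by +170° about world z.

Emit:
play_rows --moves '[{"claw": 1,"dy": 0.0333,"dz": -0.0131},{"dy": 0.0333,"dz": -0.0131},{"dy": 0.0333,"dz": -0.0131},{"dy": 0.0333,"dz": -0.0131},{"dy": 0.0333,"dz": -0.0131},{"dy": 0.0333,"dz": -0.0131},{"dy": 0.0333,"dz": -0.0131},{"dy": 0.0333,"dz": -0.0131},{"dy": 0.0333,"dz": -0.0131},{"dy": 0.0333,"dz": -0.0131},{"dy": 0.0333,"dz": -0.0131},{"dy": 0.0333,"dz": -0.0131},{"wx": -7.1},{"wx": -7.1},{"wx": -7.1},{"wx": -7.1},{"wx": -7.1},{"wx": -7.1},{"wx": -7.1},{"wx": -7.1}]'

```text
$.moves[0]: bad value
```

Emit:
play_rows --moves '[{"claw": 0,"wx": -7.1},{"wx": -7.1},{"wx": -7.1},{"wx": -7.1},{"wx": -7.1},{"wx": -7.1},{"wx": -7.1},{"wx": -7.1},{"wx": -7.1},{"wx": -7.1},{"wx": -7.1},{"wx": -7.1},{"wx": -7.1},{"wx": -7.1},{"wx": -7.1},{"wx": -7.1},{},{}]'

```text
$.moves[0]: bad value
```

```bash
cat > goto.py <<'E'
# usage: goto.py x y z zang  -> shift in tool axes and turn wx
import sys; from h import *
s,p,R=tool(); x,y,z,a=map(float,sys.argv[1:5])
print('t',s['time_s'],'p',p.round(4),'q',np.round(s['joint_positions'],1),'gap',round(s['finger_gap'],4),'F',np.round(s['force'],1),'Tq',np.round(s['wrist_torque'],2))
za=np.degrees(np.arctan2(R[1,2],R[0,2])); print('zang',za,'tilt',R[2].round(4))
print('d tool',(R.T@(np.array([x,y,z])-p)).round(4),'wx',-((a-za+180)%360-180))
E
python3 goto.py .519 -.365 .05 96.3
python3 - <<'E'
from h import *
for n in('top','side'):
    im,d=robot.get_image(n); np.savez(f'{n}1.npz',im=im,d=d)
    b=(130,290,380,560) if n=='top' else (230,400,220,420)
    cv2.imwrite(f'pics/{n}1.png',cv2.resize(im[b[0]:b[1],b[2]:b[3],::-1],None,fx=3,fy=3,interpolation=cv2.INTER_CUBIC))
E
```

```text
t 0.1 p [ 0.1775 -0.6248  0.2216] q [74.9 18.4 -4.  83.2  1.3 78.5 -3.3] gap 0.0874 F [-0.1 -1.1 -0.7] Tq [-0.03 -0.07  0.01]
zang -74.13583113075583 tilt [-1.0e+00 -1.0e-04 -1.7e-03]
d tool [ 0.1718  0.3996 -0.1563] wx -170.43583113075584
```

View pics/top1.png

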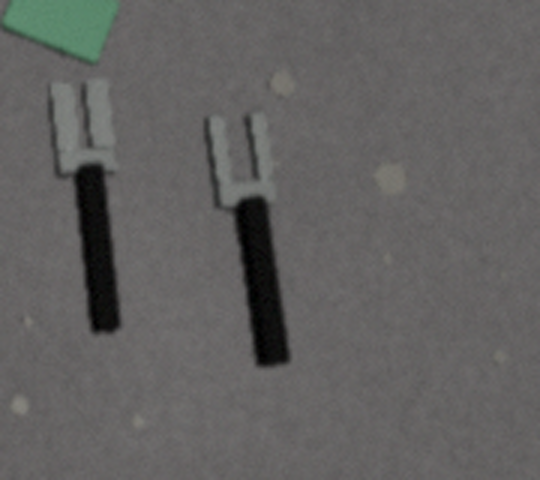

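View pics/side1.png

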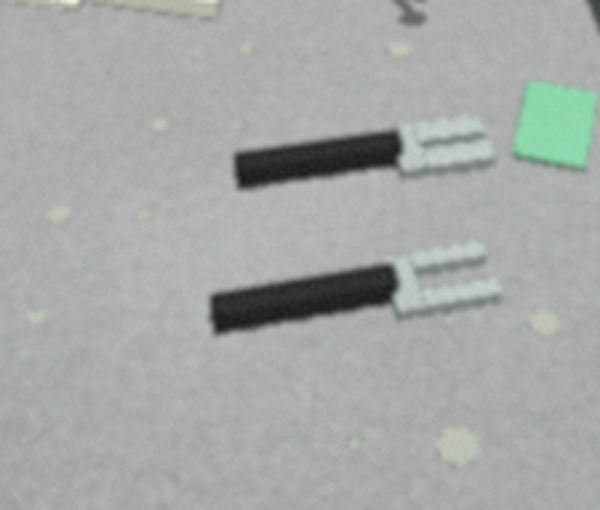

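The move call was refused as a bad value, and the crop again shows B as the wide-gap key. I'll test the row format.

Emit:
play_rows --moves '[{"dx": 0,"dy": 0.0333,"dz": -0.0131,"wx": 0,"wy": 0,"wz": 0,"claw": 1}]'

```text
time_s: 0.28
tcp_pos: [0.1974, -0.6076, 0.2217]
ee_rot: [-84.2, 89.6, -159.0]
force: [-1.5, -1.0, -0.4]
finger_gap: 0.0873
```

Emit:
play_rows --moves '[{"dx": 0,"dy": 0.0333,"dz": -0.0131,"wx": 0,"wy": 0,"wz": 0,"claw": 1},{"dx": 0,"dy": 0.0333,"dz": -0.0131,"wx": 0,"wy": 0,"wz": 0,"claw": 1},{"dx": 0,"dy": 0.0333,"dz": -0.0131,"wx": 0,"wy": 0,"wz": 0,"claw": 1},{"dx": 0,"dy": 0.0333,"dz": -0.0131,"wx": 0,"wy": 0,"wz": 0,"claw": 1},{"dx": 0,"dy": 0.0333,"dz": -0.0131,"wx": 0,"wy": 0,"wz": 0,"claw": 1},{"dx": 0,"dy": 0.0333,"dz": -0.0131,"wx": 0,"wy": 0,"wz": 0,"claw": 1},{"dx": 0,"dy": 0.0333,"dz": -0.0131,"wx": 0,"wy": 0,"wz": 0,"claw": 1},{"dx": 0,"dy": 0.0333,"dz": -0.0131,"wx": 0,"wy": 0,"wz": 0,"claw": 1},{"dx": 0,"dy": 0.0333,"dz": -0.0131,"wx": 0,"wy": 0,"wz": 0,"claw": 1},{"dx": 0,"dy": 0.0333,"dz": -0.0131,"wx": 0,"wy": 0,"wz": 0,"claw": 1},{"dx": 0,"dy": 0.0333,"dz": -0.0131,"wx": 0,"wy": 0,"wz": 0,"claw": 1},{"dx": 0,"dy": 0,"dz": 0,"wx": -7.1,"wy": 0,"wz": 0,"claw": 0},{"dx": 0,"dy": 0,"dz": 0,"wx": -7.1,"wy": 0,"wz": 0,"claw": 0},{"dx": 0,"dy": 0,"dz": 0,"wx": -7.1,"wy": 0,"wz": 0,"claw": 0},{"dx": 0,"dy": 0,"dz": 0,"wx": -7.1,"wy": 0,"wz": 0,"claw": 0},{"dx": 0,"dy": 0,"dz": 0,"wx": -7.1,"wy": 0,"wz": 0,"claw": 0},{"dx": 0,"dy": 0,"dz": 0,"wx": -7.1,"wy": 0,"wz": 0,"claw": 0},{"dx": 0,"dy": 0,"dz": 0,"wx": -7.1,"wy": 0,"wz": 0,"claw": 0},{"dx": 0,"dy": 0,"dz": 0,"wx": -7.1,"wy": 0,"wz": 0,"claw": 0},{"dx": 0,"dy": 0,"dz": 0,"wx": -7.1,"wy": 0,"wz": 0,"claw": 0}]'

```text
time_s: 1.95
tcp_pos: [0.5188, -0.3648, 0.2222]
ee_rot: [164.7, 90.0, 154.8]
force: [0.7, -0.1, -0.1]
finger_gap: 0.0444
```

Emit:
play_rows --moves '[{"dx": 0,"dy": 0,"dz": 0,"wx": -7.1,"wy": 0,"wz": 0,"claw": 0},{"dx": 0,"dy": 0,"dz": 0,"wx": -7.1,"wy": 0,"wz": 0,"claw": 0},{"dx": 0,"dy": 0,"dz": 0,"wx": -7.1,"wy": 0,"wz": 0,"claw": 0},{"dx": 0,"dy": 0,"dz": 0,"wx": -7.1,"wy": 0,"wz": 0,"claw": 0},{"dx": 0,"dy": 0,"dz": 0,"wx": -7.1,"wy": 0,"wz": 0,"claw": 0},{"dx": 0,"dy": 0,"dz": 0,"wx": -7.1,"wy": 0,"wz": 0,"claw": 0},{"dx": 0,"dy": 0,"dz": 0,"wx": -7.1,"wy": 0,"wz": 0,"claw": 0},{"dx": 0,"dy": 0,"dz": 0,"wx": -7.1,"wy": 0,"wz": 0,"claw": 0},{"dx": 0,"dy": 0,"dz": 0,"wx": -7.1,"wy": 0,"wz": 0,"claw": 0},{"dx": 0,"dy": 0,"dz": 0,"wx": -7.1,"wy": 0,"wz": 0,"claw": 0},{"dx": 0,"dy": 0,"dz": 0,"wx": -7.1,"wy": 0,"wz": 0,"claw": 0},{"dx": 0,"dy": 0,"dz": 0,"wx": -7.1,"wy": 0,"wz": 0,"claw": 0},{"dx": 0,"dy": 0,"dz": 0,"wx": -7.1,"wy": 0,"wz": 0,"claw": 0},{"dx": 0,"dy": 0,"dz": 0,"wx": -7.1,"wy": 0,"wz": 0,"claw": 0},{"dx": 0,"dy": 0,"dz": 0,"wx": -7.1,"wy": 0,"wz": 0,"claw": 0},{"dx": 0,"dy": 0,"dz": 0,"wx": 0,"wy": 0,"wz": 0,"claw": 0},{"dx": 0,"dy": 0,"dz": 0,"wx": 0,"wy": 0,"wz": 0,"claw": 0}]'

```text
time_s: 3.37
tcp_pos: [0.5189, -0.3649, 0.2223]
ee_rot: [34.3, 90.0, 130.4]
force: [-0.1, -0.3, -0.3]
finger_gap: 0.0436
```

```bash
python3 goto.py .519 -.365 .05 96.3
python3 - <<'E'
from h import *
for n in('top','side'):
    im,d=robot.get_image(n); np.savez(f'{n}2.npz',im=im,d=d)
    cv2.imwrite(f'pics/{n}2.png',im[:,:,::-1])
E
```

```text
t 3.3667 p [ 0.5189 -0.3649  0.2223] q [ 64.9  21.3 -41.6  84.4  14.2  79.7 118.8] gap 0.0436 F [-0.1 -0.3 -0.3] Tq [ 0.12 -0.1   0.01]
zang 96.05334482034205 tilt [-1.e+00  2.e-04  4.e-04]
d tool [ 0.1723 -0.0002 -0.0002] wx -0.24665517965794947
```

View pics/side2.png

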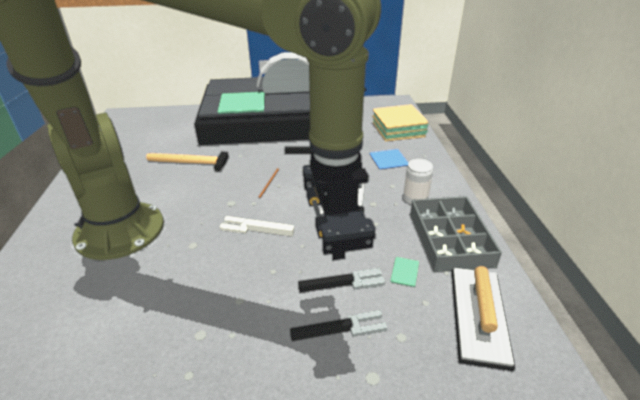

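The gripper is centred over key B with the jaws across the handle. I'll descend and grip.

Emit:
play_rows --moves '[{"dx": 0.036,"dy": 0,"dz": 0,"wx": -0.2,"wy": 0,"wz": 0,"claw": 0},{"dx": 0.036,"dy": 0,"dz": 0,"wx": 0,"wy": 0,"wz": 0,"claw": 0},{"dx": 0.036,"dy": 0,"dz": 0,"wx": 0,"wy": 0,"wz": 0,"claw": 0},{"dx": 0.036,"dy": 0,"dz": 0,"wx": 0,"wy": 0,"wz": 0,"claw": 0},{"dx": 0.036,"dy": 0,"dz": 0,"wx": 0,"wy": 0,"wz": 0,"claw": 0},{"dx": 0.02,"dy": 0,"dz": 0,"wx": 0,"wy": 0,"wz": 0,"claw": 0},{"dx": 0.016,"dy": 0,"dz": 0,"wx": 0,"wy": 0,"wz": 0,"claw": 0},{"dx": 0,"dy": 0,"dz": 0,"wx": 0,"wy": 0,"wz": 0,"claw": 0}]'

```text
time_s: 4.13
tcp_pos: [0.5163, -0.3633, 0.0024]
ee_rot: [47.5, 89.6, 143.8]
force: [-1.4, -0.1, -0.5]
finger_gap: 0.0434
```

```bash
python3 goto.py .519 -.365 .005 96.3
python3 - <<'E'
from h import *
for n in('top','side'):
    im,d=robot.get_image(n); 
    b=(130,290,380,560) if n=='top' else (230,400,220,420)
    cv2.imwrite(f'pics/{n}3.png',cv2.resize(im[b[0]:b[1],b[2]:b[3],::-1],None,fx=3,fy=3,interpolation=cv2.INTER_CUBIC))
E
```

```text
t 4.1333 p [ 0.5163 -0.3633  0.0024] q [ 61.7  32.5 -37.2  96.8  22.3  58.7 113.3] gap 0.0434 F [-1.4 -0.1 -0.5] Tq [ 0.15 -0.07  0.04]
zang 96.35478982987277 tilt [-1.      0.0053  0.0048]
d tool [-0.0027 -0.0025 -0.002 ] wx 0.05478982987278869
```

View pics/side3.png

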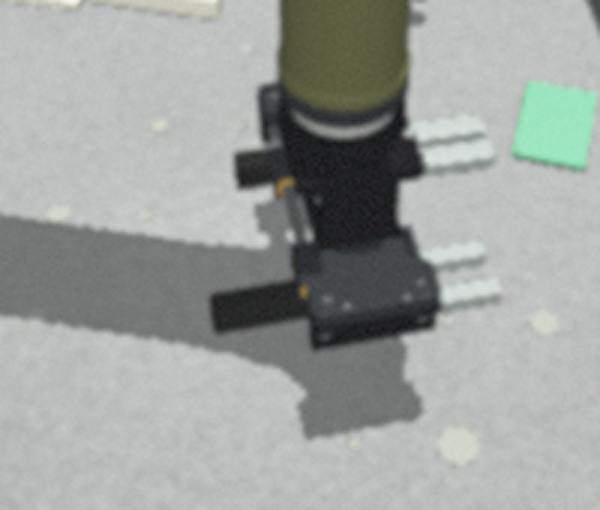

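Emit:
play_rows --moves '[{"dx": -0.002,"dy": 0,"dz": 0,"wx": 0,"wy": 0,"wz": 0,"claw": -1},{"dx": 0,"dy": 0,"dz": 0,"wx": 0,"wy": 0,"wz": 0,"claw": -1},{"dx": 0,"dy": 0,"dz": 0,"wx": 0,"wy": 0,"wz": 0,"claw": -1},{"dx": 0,"dy": 0,"dz": 0,"wx": 0,"wy": 0,"wz": 0,"claw": -1},{"dx": 0,"dy": 0,"dz": 0,"wx": 0,"wy": 0,"wz": 0,"claw": -1},{"dx": 0,"dy": 0,"dz": 0,"wx": 0,"wy": 0,"wz": 0,"claw": -1}]' --newtons 45

```text
time_s: 4.73
tcp_pos: [0.5194, -0.3656, 0.0094]
ee_rot: [-150.5, 89.9, -54.1]
force: [-0.6, -0.9, 3.4]
finger_gap: 0.0174
```

```bash
python3 goto.py .519 -.365 .15 96.3
```

```text
t 4.7333 p [ 0.5194 -0.3656  0.0094] q [ 61.8  32.1 -37.4  96.5  22.2  58.9 113.5] gap 0.0174 F [-0.6 -0.9  3.4] Tq [-0.02 -0.06 -0.05]
zang 96.4362288660182 tilt [-1.0e+00 -8.0e-04 -1.5e-03]
d tool [-0.1406  0.0002  0.0004] wx 0.13622886601820028
```

The grip closed at 17.4 mm, but it is rather high on the handle, so I'll regrip 5 mm lower.

Emit:
play_rows --moves '[{"dx": 0,"dy": 0,"dz": 0,"wx": 0,"wy": 0,"wz": 0,"claw": -0.2},{"dx": 0,"dy": 0,"dz": 0,"wx": 0,"wy": 0,"wz": 0,"claw": -0.2},{"dx": 0.005,"dy": 0,"dz": 0,"wx": 0,"wy": 0,"wz": 0,"claw": -0.2},{"dx": 0,"dy": 0,"dz": 0,"wx": 0,"wy": 0,"wz": 0,"claw": -0.2},{"dx": 0,"dy": 0,"dz": 0,"wx": 0,"wy": 0,"wz": 0,"claw": -1},{"dx": 0,"dy": 0,"dz": 0,"wx": 0,"wy": 0,"wz": 0,"claw": -1},{"dx": 0,"dy": 0,"dz": 0,"wx": 0,"wy": 0,"wz": 0,"claw": -1},{"dx": 0,"dy": 0,"dz": 0,"wx": 0,"wy": 0,"wz": 0,"claw": -1},{"dx": 0,"dy": 0,"dz": 0,"wx": 0,"wy": 0,"wz": 0,"claw": -1}]' --newtons 45

```text
time_s: 5.48
tcp_pos: [0.5191, -0.365, 0.0035]
ee_rot: [-153.9, 90.0, -57.4]
force: [-0.5, -0.1, -1.0]
finger_gap: 0.0176
```

```bash
python3 goto.py .519 -.365 .15 96.3
```

```text
t 5.4833 p [ 0.5191 -0.365   0.0035] q [ 61.7  32.5 -37.2  96.7  22.4  58.5 113.3] gap 0.0176 F [-0.5 -0.1 -1. ] Tq [ 0.05 -0.21  0.02]
zang 96.45601698670582 tilt [-1.e+00 -1.e-04 -2.e-04]
d tool [-1.465e-01  1.000e-04 -1.000e-04] wx 0.1560169867058221
```

Emit:
play_rows --moves '[{"dx": -0.01,"dy": 0,"dz": 0,"wx": 0,"wy": 0,"wz": 0,"claw": -1},{"dx": -0.03,"dy": 0,"dz": 0,"wx": 0,"wy": 0,"wz": 0,"claw": -1},{"dx": -0.035,"dy": 0,"dz": 0,"wx": 0,"wy": 0,"wz": 0,"claw": -1},{"dx": -0.035,"dy": 0,"dz": 0,"wx": 0,"wy": 0,"wz": 0,"claw": -1},{"dx": -0.035,"dy": 0,"dz": 0,"wx": 0,"wy": 0,"wz": 0,"claw": -1},{"dx": -0.03,"dy": 0,"dz": 0,"wx": 0,"wy": 0,"wz": 0,"claw": -1},{"dx": 0,"dy": 0,"dz": 0,"wx": 0,"wy": 0,"wz": 0,"claw": -1}]'

```text
time_s: 6.07
tcp_pos: [0.5226, -0.3662, 0.1867]
ee_rot: [-134.3, 89.3, -37.8]
force: [0.7, 0.3, -2.0]
finger_gap: 0.0177
```

Emit:
play_rows --moves '[{"dx": 0,"dy": 0,"dz": 0,"wx": 3.5,"wy": 0,"wz": 0,"claw": -1},{"dx": 0,"dy": 0,"dz": 0,"wx": 6,"wy": 0,"wz": 0,"claw": -1},{"dx": 0,"dy": 0,"dz": 0,"wx": 6,"wy": 0,"wz": 0,"claw": -1},{"dx": 0,"dy": 0,"dz": 0,"wx": 6,"wy": 0,"wz": 0,"claw": -1},{"dx": 0,"dy": 0,"dz": 0,"wx": 6,"wy": 0,"wz": 0,"claw": -1},{"dx": 0,"dy": 0,"dz": 0,"wx": 6,"wy": 0,"wz": 0,"claw": -1},{"dx": 0,"dy": 0,"dz": 0,"wx": 6,"wy": 0,"wz": 0,"claw": -1},{"dx": 0,"dy": 0,"dz": 0,"wx": 6,"wy": 0,"wz": 0,"claw": -1},{"dx": 0,"dy": 0,"dz": 0,"wx": 6,"wy": 0,"wz": 0,"claw": -1},{"dx": 0,"dy": 0,"dz": 0,"wx": 6,"wy": 0,"wz": 0,"claw": -1},{"dx": 0,"dy": 0,"dz": 0,"wx": 6,"wy": 0,"wz": 0,"claw": -1},{"dx": 0,"dy": 0,"dz": 0,"wx": 6,"wy": 0,"wz": 0,"claw": -1},{"dx": 0,"dy": 0,"dz": 0,"wx": 6,"wy": 0,"wz": 0,"claw": -1},{"dx": 0,"dy": 0,"dz": 0,"wx": 6,"wy": 0,"wz": 0,"claw": -1},{"dx": 0,"dy": 0,"dz": 0,"wx": 6,"wy": 0,"wz": 0,"claw": -1},{"dx": 0,"dy": 0,"dz": 0,"wx": 6,"wy": 0,"wz": 0,"claw": -1},{"dx": 0,"dy": 0,"dz": 0,"wx": 6,"wy": 0,"wz": 0,"claw": -1},{"dx": 0,"dy": 0,"dz": 0,"wx": 6,"wy": 0,"wz": 0,"claw": -1},{"dx": 0,"dy": 0,"dz": 0,"wx": 3.8,"wy": 0,"wz": 0,"claw": -1},{"dx": 0,"dy": 0,"dz": 0,"wx": 0,"wy": 0,"wz": 0,"claw": -1}]'

```text
time_s: 7.73
tcp_pos: [0.5186, -0.3643, 0.178]
ee_rot: [159.7, 89.9, 146.8]
force: [-0.1, 0.0, -1.6]
finger_gap: 0.0177
```

```bash
python3 goto.py .5956 .082 .18 -12.8
```

```text
t 7.7333 p [ 0.5186 -0.3643  0.178 ] q [ 52.   19.6 -24.2  88.3   8.2  74.   13.9] gap 0.0177 F [-0.1  0.  -1.6] Tq [-0.03 -0.09  0.  ]
zang -12.90546135486041 tilt [-1.0e+00  5.0e-04 -1.3e-03]
d tool [-0.0018  0.4522 -0.0246] wx -0.10546135486040953
```

Emit:
play_rows --moves '[{"dx": 0,"dy": 0.015,"dz": -0.001,"wx": 0,"wy": 0,"wz": 0,"claw": -1},{"dx": 0,"dy": 0.03,"dz": -0.0018,"wx": 0,"wy": 0,"wz": 0,"claw": -1},{"dx": 0,"dy": 0.03,"dz": -0.0018,"wx": 0,"wy": 0,"wz": 0,"claw": -1},{"dx": 0,"dy": 0.03,"dz": -0.0018,"wx": 0,"wy": 0,"wz": 0,"claw": -1},{"dx": 0,"dy": 0.03,"dz": -0.0018,"wx": 0,"wy": 0,"wz": 0,"claw": -1},{"dx": 0,"dy": 0.03,"dz": -0.0018,"wx": 0,"wy": 0,"wz": 0,"claw": -1},{"dx": 0,"dy": 0.03,"dz": -0.0018,"wx": 0,"wy": 0,"wz": 0,"claw": -1},{"dx": 0,"dy": 0.03,"dz": -0.0018,"wx": 0,"wy": 0,"wz": 0,"claw": -1},{"dx": 0,"dy": 0.03,"dz": -0.0018,"wx": 0,"wy": 0,"wz": 0,"claw": -1},{"dx": 0,"dy": 0.03,"dz": -0.0018,"wx": 0,"wy": 0,"wz": 0,"claw": -1},{"dx": 0,"dy": 0.03,"dz": -0.0018,"wx": 0,"wy": 0,"wz": 0,"claw": -1},{"dx": 0,"dy": 0.03,"dz": -0.0018,"wx": 0,"wy": 0,"wz": 0,"claw": -1},{"dx": 0,"dy": 0.03,"dz": -0.0018,"wx": 0,"wy": 0,"wz": 0,"claw": -1},{"dx": 0,"dy": 0.03,"dz": -0.0018,"wx": 0,"wy": 0,"wz": 0,"claw": -1},{"dx": 0,"dy": 0.03,"dz": -0.0018,"wx": 0,"wy": 0,"wz": 0,"claw": -1},{"dx": 0,"dy": 0.017,"dz": -0.001,"wx": 0,"wy": 0,"wz": 0,"claw": -1},{"dx": 0,"dy": 0,"dz": 0,"wx": 0,"wy": 0,"wz": 0,"claw": -1},{"dx": 0,"dy": 0,"dz": 0,"wx": 0,"wy": 0,"wz": 0,"claw": -1}]'

```text
time_s: 9.23
tcp_pos: [0.5919, 0.0845, 0.1784]
ee_rot: [174.3, 90.0, 161.8]
force: [-0.6, -1.4, -2.7]
finger_gap: 0.0176
```

```bash
python3 goto.py .5956 .082 .10 -12.8
cat > snap.py <<'E'
import sys; from h import *
k=sys.argv[1]
for n in('top','side'):
    im,d=robot.get_image(n); np.savez(f'{n}{k}.npz',im=im,d=d)
    b=(130,220,210,360) if n=='top' else (100,250,270,410)
    cv2.imwrite(f'pics/{n}{k}.png',cv2.resize(im[b[0]:b[1],b[2]:b[3],::-1],None,fx=4,fy=4,interpolation=cv2.INTER_CUBIC))
E
python3 snap.py 4
```

```text
t 9.2333 p [0.5919 0.0845 0.1784] q [ 21.4  17.4 -38.5  93.2  11.2  73.4 -31.5] gap 0.0176 F [-0.6 -1.4 -2.7] Tq [-0.12 -0.07 -0.04]
zang -12.518792575122221 tilt [-1.e+00  1.e-04 -9.e-04]
d tool [ 0.0784 -0.0016  0.0042] wx 0.2812074248777776
```

View pics/side4.png

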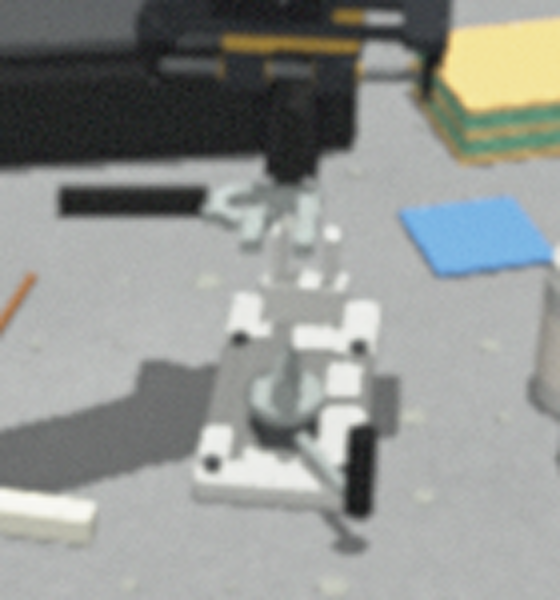

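View pics/top4.png

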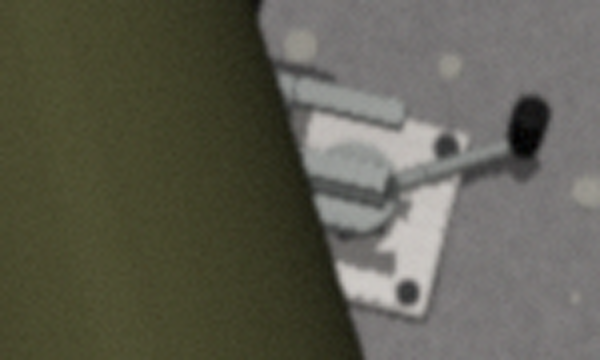

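Emit:
play_rows --moves '[{"dx": 0.02,"dy": -0.0016,"dz": 0.0042,"wx": 0.28,"wy": 0,"wz": 0,"claw": -1},{"dx": 0.025,"dy": 0,"dz": 0,"wx": 0,"wy": 0,"wz": 0,"claw": -1},{"dx": 0.02,"dy": 0,"dz": 0,"wx": 0,"wy": 0,"wz": 0,"claw": -1},{"dx": 0.009,"dy": 0,"dz": 0,"wx": 0,"wy": 0,"wz": 0,"claw": -1},{"dx": 0,"dy": 0,"dz": 0,"wx": 0,"wy": 0,"wz": 0,"claw": -1},{"dx": 0,"dy": 0,"dz": 0,"wx": 0,"wy": 0,"wz": 0,"claw": -1},{"dx": 0,"dy": 0,"dz": 0,"wx": 0,"wy": 0,"wz": 0,"claw": -1}]'

```text
time_s: 9.92
tcp_pos: [0.5978, 0.0792, 0.106]
ee_rot: [14.4, 89.9, 1.2]
force: [0.2, 1.2, -1.3]
finger_gap: 0.0176
```

```bash
python3 goto.py .5956 .082 .104 -12.8
python3 snap.py 5
```

```text
t 9.9167 p [0.5978 0.0792 0.106 ] q [ 20.6  21.4 -37.2  97.2  14.1  66.  -33.7] gap 0.0176 F [ 0.2  1.2 -1.3] Tq [-0.04 -0.13 -0.02]
zang -13.156081022179972 tilt [-1.0e+00  6.0e-04  2.3e-03]
d tool [ 0.002   0.0023 -0.0027] wx -0.3560810221799784
```

View pics/side5.png

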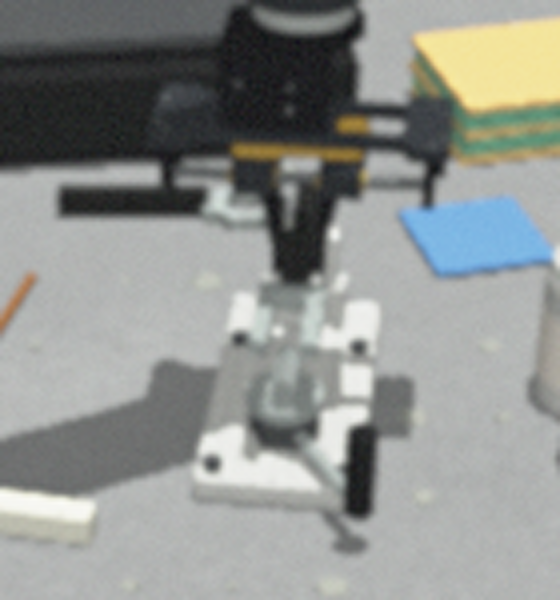

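View pics/top5.png

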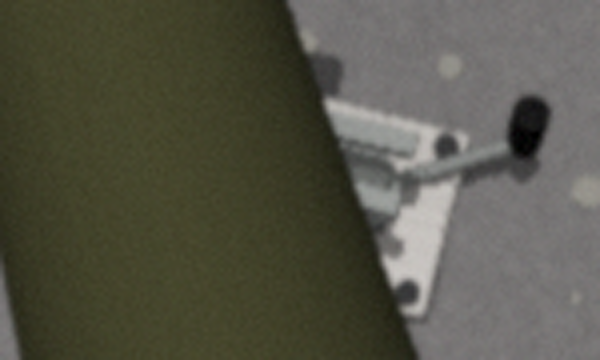

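```bash
cat > jaw.py <<'E'
import sys; from h import *
k=sys.argv[1]; zl,zh=float(sys.argv[2]),float(sys.argv[3])
for i in range(4):
    s,p,R=tool(); print('t',round(s['time_s'],2),p.round(4),'zang',np.degrees(np.arctan2(R[1,2],R[0,2])).round(2))
    robot.get_image('side')
d=np.load(f'side{k}.npz'); S=cloud('side',d['d']); o=np.array([.579,.0088,0]);a=np.radians(77.2)
X=(S-o)@np.array([[np.cos(a),-np.sin(a),0],[np.sin(a),np.cos(a),0],[0,0,1]])*1000
m=np.zeros(X.shape[:2],bool);m[165:230,310:375]=1
M=m&(X[...,2]>zl)&(X[...,2]<zh)&(X[...,0]>-45)&(X[...,0]<45)&(abs(X[...,1])<40)
for lo in range(-35,45,8):
    q=X[M&(X[...,0]>=lo)&(X[...,0]<lo+8)]
    if len(q)>3:
        ys=np.sort(q[:,1]); g=np.diff(ys); j=g.argmax()
        print(lo,len(q),'y',ys[0].round(1),ys[-1].round(1),'gap',ys[j].round(1),ys[j+1].round(1),'z',q[:,2].mean().round(1))
T=X[m&(X[...,2]>70)&(X[...,2]<84)&(abs(X[...,0])<26)&(abs(X[...,1])<15)]
print('tang y',np.median(T[:,1]) if len(T) else None, np.percentile(T[:,1],[5,95]) if len(T) else '')
E
python3 jaw.py 5 94 120; python3 - <<'E'
E
```

```text
t 10.02 [0.5978 0.0794 0.1062] zang -13.13
t 10.07 [0.5976 0.0795 0.106 ] zang -13.12
t 10.12 [0.5975 0.0795 0.1058] zang -13.12
t 10.17 [0.5973 0.0795 0.1055] zang -13.12
-35 50 y -23.3 20.0 gap -13.0 9.3 z 111.1
-27 16 y -22.5 18.0 gap -12.6 7.8 z 114.5
-19 17 y -23.9 18.8 gap -14.0 8.4 z 115.5
-11 21 y -23.9 19.3 gap -13.2 9.2 z 114.8
-3 17 y -23.0 17.8 gap -12.5 7.7 z 115.2
5 17 y -22.3 19.3 gap -14.7 8.1 z 114.9
13 32 y -24.2 17.4 gap -11.1 -6.1 z 112.4
21 42 y -23.8 18.3 gap 10.0 12.7 z 114.4
29 32 y -22.9 19.2 gap 11.2 13.9 z 116.2
37 5 y -22.6 3.7 gap -4.3 3.7 z 116.0
tang y -2.019490119935875 [-8.03279417  5.49340539]
```

Run:
```python
from h import *
from scipy.optimize import least_squares
a=np.radians(77.2);B=np.array([[np.cos(a),-np.sin(a),0],[np.sin(a),np.cos(a),0],[0,0,1]])
o=np.array([.579,.0088,0])
for n,b in(('side',(178,215,322,362)),('top',(158,195,280,318))):
    Q=(cloud(n,np.load(n+'0.npz')['d'])-o)@B*1000; q=Q[b[0]:b[1],b[2]:b[3]].reshape(-1,3)
    c=q[(q[:,2]>52)&(q[:,2]<58)&(np.hypot(q[:,0],q[:,1])<34)]
    print(n,'collar y-range',np.percentile(c[:,1],[1,99]).round(1),'x-range',np.percentile(c[:,0],[1,99]).round(1))
    t=q[(q[:,2]>66)&(np.hypot(q[:,0],q[:,1])<30)]
    for lo in range(-24,24,8):
        k=t[(t[:,0]>=lo)&(t[:,0]<lo+8)]
        if len(k)>2: print(lo,len(k),'y',k[:,1].min().round(1),k[:,1].max().round(1),'mean',k[:,1].mean().round(1),'zmax',k[:,2].max().round(1))
    # prongs
    Qf=Q[135:200,215:365].reshape(-1,3); p=Qf[(Qf[:,2]>84)&(Qf[:,2]<100)&(Qf[:,0]>115)&(Qf[:,0]<170)&(abs(Qf[:,1])<30)]
    for sgn in(-1,1):
        k=p[p[:,1]*sgn>0]; print('prong',len(k),k.mean(0).round(1),'y',np.percentile(k[:,1],[3,97]).round(1),'x',np.percentile(k[:,0],[3,97]).round(1))
```

```text
side collar y-range [-24.9  22.5] x-range [-27.5  22.2]
-24 22 y -8.0 5.3 mean -1.8 zmax 79.7
-16 14 y -9.5 5.5 mean -1.4 zmax 81.0
-8 12 y -9.5 6.4 mean -2.9 zmax 78.6
0 10 y -8.3 5.0 mean -2.7 zmax 80.0
8 13 y -7.4 5.8 mean -0.9 zmax 82.7
16 3 y -7.1 6.5 mean -1.6 zmax 76.5
prong 22 [134.1 -20.5  92.1] y [-24.8 -16. ] x [128.9 143.5]
prong 26 [135.1  16.9  91.9] y [12.3 21.3] x [129.7 146.1]
top collar y-range [-24.6  24.8] x-range [-23.1  26.1]
-24 12 y -7.3 6.6 mean 0.1 zmax 80.9
-16 29 y -8.1 7.5 mean 0.8 zmax 80.1
-8 30 y -8.1 7.8 mean 0.7 zmax 80.1
0 29 y -8.6 7.5 mean 0.7 zmax 80.2
8 31 y -8.3 8.2 mean 0.9 zmax 80.4
16 19 y -6.8 8.1 mean 1.3 zmax 81.7
prong 48 [140.  -18.7  93.3] y [-24.2 -14.4] x [133.2 147.9]
prong 46 [140.4  19.   93.6] y [14.1 23.5] x [133.5 148.5]
```

In the side view the jaw centre is at y −2.3, the tang at −1.7 and the prongs at −1.8 mm, so they are aligned within a millimetre. I'll correct by 0.6 mm laterally and 3 mm towards the yoke, then lower in stages.

Emit:
play_rows --moves '[{"dx": 0,"dy": 0.003,"dz": -0.0006,"wx": 0,"wy": 0,"wz": 0,"claw": -1},{"dx": 0.006,"dy": 0,"dz": 0,"wx": 0,"wy": 0,"wz": 0,"claw": -1},{"dx": 0.006,"dy": 0,"dz": 0,"wx": 0,"wy": 0,"wz": 0,"claw": -1},{"dx": 0.006,"dy": 0,"dz": 0,"wx": 0,"wy": 0,"wz": 0,"claw": -1},{"dx": 0,"dy": 0,"dz": 0,"wx": 0,"wy": 0,"wz": 0,"claw": -1},{"dx": 0,"dy": 0,"dz": 0,"wx": 0,"wy": 0,"wz": 0,"claw": -1}]'

```text
time_s: 10.72
tcp_pos: [0.5962, 0.0823, 0.0855]
ee_rot: [-163.3, 89.9, -176.4]
force: [0.7, -0.6, -2.3]
finger_gap: 0.0177
```

```bash
python3 snap.py 6; python3 jaw.py 6 81 103
```

```text
t 10.82 [0.5968 0.0825 0.0864] zang -13.12
t 10.87 [0.597  0.0825 0.0867] zang -13.12
t 10.92 [0.5971 0.0825 0.0868] zang -13.12
t 10.97 [0.5971 0.0825 0.0868] zang -13.12
-35 31 y -21.2 19.7 gap -10.7 11.8 z 90.1
-27 26 y -20.3 20.6 gap -10.2 9.9 z 93.3
-19 22 y -22.1 21.1 gap -1.7 11.2 z 94.1
-11 18 y -22.1 21.8 gap -11.1 9.4 z 94.4
-3 17 y -21.2 20.5 gap -10.4 9.8 z 94.0
5 18 y -20.1 21.7 gap -12.2 10.5 z 95.4
13 17 y -22.3 19.5 gap -1.1 11.6 z 93.7
21 54 y -22.0 20.3 gap -18.7 -16.3 z 92.3
29 32 y -21.1 21.4 gap -20.9 -15.9 z 96.4
37 22 y -20.2 19.8 gap 6.0 11.3 z 96.5
tang y -1.74878205071775 [-7.36399053  5.81810726]
```

View pics/side6.png

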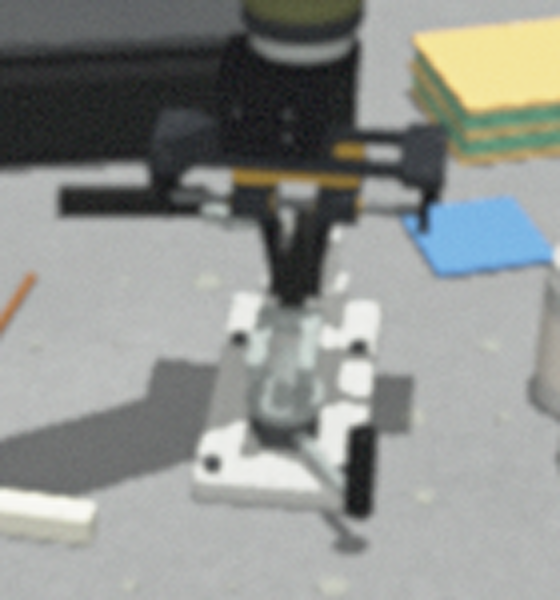

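The jaws straddle the tang line in the side view, with jaw centre about −1.3 against tang −1.7 mm. I'll lower over the tang.

Emit:
play_rows --moves '[{"dx": 0.004,"dy": 0,"dz": 0,"wx": 0,"wy": 0,"wz": 0,"claw": -1},{"dx": 0.004,"dy": 0,"dz": 0,"wx": 0,"wy": 0,"wz": 0,"claw": -1},{"dx": 0.004,"dy": 0,"dz": 0,"wx": 0,"wy": 0,"wz": 0,"claw": -1},{"dx": 0,"dy": 0,"dz": 0,"wx": 0,"wy": 0,"wz": 0,"claw": -1},{"dx": 0,"dy": 0,"dz": 0,"wx": 0,"wy": 0,"wz": 0,"claw": -1},{"dx": 0,"dy": 0,"dz": 0,"wx": 0,"wy": 0,"wz": 0,"claw": -1}]'

```text
time_s: 11.52
tcp_pos: [0.5968, 0.0824, 0.0744]
ee_rot: [-167.8, 90.0, 179.1]
force: [-0.6, 0.2, -2.3]
finger_gap: 0.0181
```

```bash
python3 goto.py .5968 .0825 .0585 -13.1
```

```text
t 11.5167 p [0.5968 0.0824 0.0744] q [ 19.7  23.4 -36.7  98.7  15.4  63.  -35. ] gap 0.0181 F [-0.6  0.2 -2.3] Tq [ 0.01 -0.14 -0.01]
zang -13.121331116176238 tilt [-1.e+00 -0.e+00 -2.e-04]
d tool [0.0159 0.0001 0.    ] wx -0.02133111617624195
```

Emit:
play_rows --moves '[{"dx": 0.003,"dy": 0,"dz": 0,"wx": 0,"wy": 0,"wz": 0,"claw": -1},{"dx": 0.003,"dy": 0,"dz": 0,"wx": 0,"wy": 0,"wz": 0,"claw": -1},{"dx": 0.003,"dy": 0,"dz": 0,"wx": 0,"wy": 0,"wz": 0,"claw": -1},{"dx": 0.003,"dy": 0,"dz": 0,"wx": 0,"wy": 0,"wz": 0,"claw": -1},{"dx": 0,"dy": 0,"dz": 0,"wx": 0,"wy": 0,"wz": 0,"claw": -1},{"dx": 0,"dy": 0,"dz": 0,"wx": 0,"wy": 0,"wz": 0,"claw": -1},{"dx": 0,"dy": 0,"dz": 0,"wx": 0,"wy": 0,"wz": 0,"claw": -1}]'

```text
time_s: 12.1
tcp_pos: [0.5968, 0.0825, 0.0625]
ee_rot: [-167.0, 90.0, 179.9]
force: [-1.4, 0.3, -3.4]
finger_gap: 0.0182
```

```bash
python3 goto.py .5968 .0825 .0585 -13.1
```

```text
t 12.1 p [0.5968 0.0825 0.0625] q [ 19.4  24.2 -36.4  99.3  16.   61.8 -35.4] gap 0.0182 F [-1.4  0.3 -3.4] Tq [-0.01 -0.04  0.01]
zang -13.119206308248078 tilt [-1. -0. -0.]
d tool [ 0.004  0.    -0.   ] wx -0.0192063082480729
```

Emit:
play_rows --moves '[{"dx": 0.002,"dy": 0,"dz": 0,"wx": 0,"wy": 0,"wz": 0,"claw": -1},{"dx": 0.002,"dy": 0,"dz": 0,"wx": 0,"wy": 0,"wz": 0,"claw": -1},{"dx": 0,"dy": 0,"dz": 0,"wx": 0,"wy": 0,"wz": 0,"claw": -1},{"dx": 0,"dy": 0,"dz": 0,"wx": 0,"wy": 0,"wz": 0,"claw": -1},{"dx": 0,"dy": 0,"dz": 0,"wx": 0,"wy": 0,"wz": 0,"claw": -1}]'

```text
time_s: 12.52
tcp_pos: [0.5969, 0.0825, 0.0585]
ee_rot: [2.0, 90.0, -11.1]
force: [0.3, 0.5, -1.3]
finger_gap: 0.0173
```

```bash
python3 goto.py .5968 .0825 .0585 -13.1; python3 snap.py 7;python3 jaw.py 7 60 75
```

```text
t 12.5167 p [0.5969 0.0825 0.0585] q [ 19.3  24.4 -36.3  99.5  16.2  61.4 -35.5] gap 0.0173 F [ 0.3  0.5 -1.3] Tq [-0.02 -0.19  0.01]
zang -13.118768696744743 tilt [-1.e+00  0.e+00  1.e-04]
d tool [ 0.      0.     -0.0001] wx -0.018768696744757563
t 12.62 [0.5969 0.0825 0.0585] zang -13.12
t 12.67 [0.5968 0.0824 0.0585] zang -13.12
t 12.72 [0.5968 0.0824 0.0586] zang -13.12
t 12.77 [0.5968 0.0824 0.0585] zang -13.12
-35 22 y -21.8 19.7 gap -11.3 11.8 z 65.0
-27 43 y -21.4 20.2 gap 5.1 9.6 z 67.9
-19 29 y -20.7 21.4 gap 5.8 10.6 z 68.5
-11 24 y -22.4 19.6 gap -6.5 3.9 z 68.4
-3 23 y -21.8 20.2 gap -8.6 4.3 z 68.4
5 21 y -21.0 21.2 gap -7.5 2.5 z 69.4
13 19 y -20.6 19.6 gap -4.4 3.6 z 68.9
21 21 y -22.6 20.3 gap -4.0 7.2 z 67.4
29 35 y -21.8 21.0 gap 15.6 18.7 z 68.6
37 13 y -21.3 16.5 gap 5.6 11.3 z 69.0
tang y -1.48387650715321 [-7.99212739  9.928603  ]
```

View pics/side7.png

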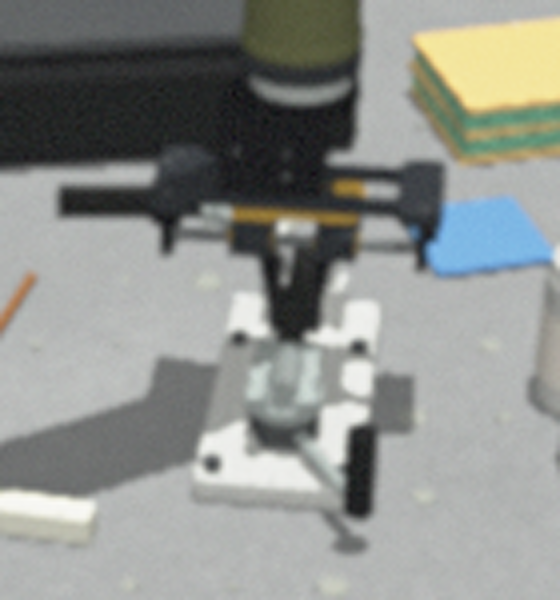

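The tang sits inside the jaws. The head top reads 68.5 mm against 67 expected, so I'll ease down until it touches.

Emit:
play_rows --moves '[{"dx": 0.001,"dy": 0,"dz": 0,"wx": 0,"wy": 0,"wz": 0,"claw": -1},{"dx": 0.001,"dy": 0,"dz": 0,"wx": 0,"wy": 0,"wz": 0,"claw": -1},{"dx": 0,"dy": 0,"dz": 0,"wx": 0,"wy": 0,"wz": 0,"claw": -1},{"dx": 0,"dy": 0,"dz": 0,"wx": 0,"wy": 0,"wz": 0,"claw": -1},{"dx": 0,"dy": 0,"dz": 0,"wx": 0,"wy": 0,"wz": 0,"claw": -1}]'

```text
time_s: 13.23
tcp_pos: [0.5968, 0.0825, 0.0585]
ee_rot: [-72.2, 89.9, -85.4]
force: [-4.2, -0.5, 9.1]
finger_gap: 0.0178
```

```bash
python3 goto.py .5968 .0825 .0585 -13.1
```

```text
t 13.2333 p [0.5968 0.0825 0.0585] q [ 19.3  24.5 -36.3  99.5  16.3  61.4 -35.6] gap 0.0178 F [-4.2 -0.5  9.1] Tq [-0.19  0.99  0.02]
zang -13.12083115643907 tilt [-1.e+00 -1.e-03  3.e-04]
d tool [-0.  0. -0.] wx -0.02083115643907263
```

The key is seated: 9 N upward with TCP at 0.0585, which puts the underside at 0.055. I'll release it and lift.

Emit:
play_rows --moves '[{"dx": -0.0012,"dy": 0,"dz": 0,"wx": 0,"wy": 0,"wz": 0,"claw": -1},{"dx": 0,"dy": 0,"dz": 0,"wx": 0,"wy": 0,"wz": 0,"claw": 0},{"dx": 0,"dy": 0,"dz": 0,"wx": 0,"wy": 0,"wz": 0,"claw": 0},{"dx": 0,"dy": 0,"dz": 0,"wx": 0,"wy": 0,"wz": 0,"claw": 0},{"dx": 0,"dy": 0,"dz": 0,"wx": 0,"wy": 0,"wz": 0,"claw": 0},{"dx": -0.01,"dy": 0,"dz": 0,"wx": 0,"wy": 0,"wz": 0,"claw": 0},{"dx": -0.03,"dy": 0,"dz": 0,"wx": 0,"wy": 0,"wz": 0,"claw": 0},{"dx": -0.035,"dy": 0,"dz": 0,"wx": 0,"wy": 0,"wz": 0,"claw": 0},{"dx": -0.035,"dy": 0,"dz": 0,"wx": 0,"wy": 0,"wz": 0,"claw": 0},{"dx": 0,"dy": -0.03,"dz": 0,"wx": 0,"wy": 0,"wz": 0,"claw": 0},{"dx": 0,"dy": -0.04,"dz": 0,"wx": 0,"wy": 0,"wz": 0,"claw": -0.8},{"dx": 0,"dy": -0.04,"dz": 0,"wx": 0,"wy": 0,"wz": 0,"claw": -1},{"dx": 0,"dy": -0.04,"dz": 0,"wx": 0,"wy": 0,"wz": 0,"claw": -1},{"dx": 0,"dy": -0.04,"dz": 0,"wx": 0,"wy": 0,"wz": 0,"claw": -1},{"dx": 0,"dy": -0.04,"dz": 0,"wx": 0,"wy": 0,"wz": 0,"claw": -1},{"dx": 0,"dy": 0,"dz": 0,"wx": 0,"wy": 0,"wz": 0,"claw": -1},{"dx": 0,"dy": 0,"dz": 0,"wx": 0,"wy": 0,"wz": 0,"claw": -1}]'

```text
time_s: 14.65
tcp_pos: [0.5438, -0.1452, 0.1683]
ee_rot: [-67.4, 89.9, -80.9]
force: [-0.2, 1.1, 0.1]
finger_gap: 0.0054
```

```bash
python3 goto.py .65 -.1 .055 -13.1
python3 - <<'E'
from h import *
for n in('top','side'):
    im,d=robot.get_image(n); np.savez(f'{n}8.npz',im=im,d=d)
    b=(120,230,200,360) if n=='top' else (110,250,270,410)
    cv2.imwrite(f'pics/{n}8.png',cv2.resize(im[b[0]:b[1],b[2]:b[3],::-1],None,fx=4,fy=4,interpolation=cv2.INTER_CUBIC))
E
```

```text
t 14.65 p [ 0.5438 -0.1452  0.1683] q [ 40.4  12.1 -31.8  99.    6.8  70.8  -6.6] gap 0.0054 F [-0.2  1.1  0.1] Tq [ 0.03 -0.1   0.01]
zang -13.489194765656345 tilt [-1.e+00 -1.e-03  4.e-04]
d tool [0.1133 0.0688 0.0927] wx -0.3891947656563559
```

View pics/side8.png

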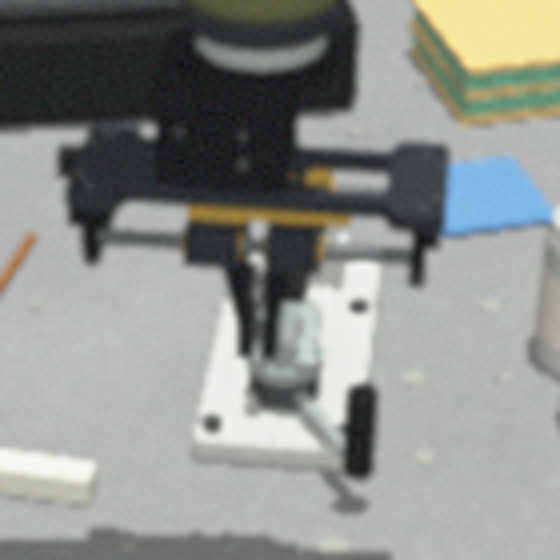

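View pics/top8.png

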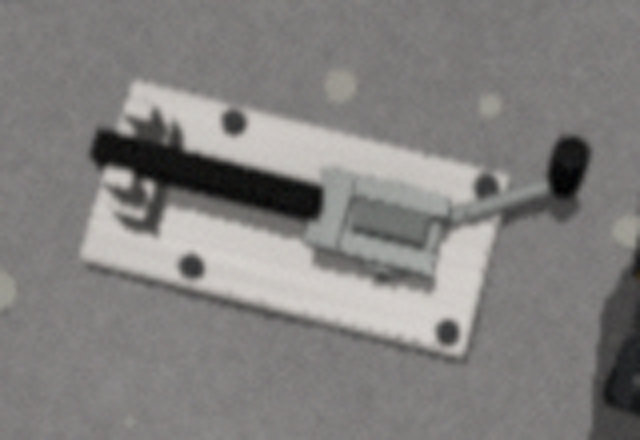

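The top view shows the key handle lying between the prongs and the tang inside the jaws. Now I measure the post.

```bash
python3 - <<'E'
from h import *
for n,f in(('top','top8.npz'),('side','side0.npz')):
    t=np.load(f);Q=cloud(n,t['d']);b=(145,175,325,360) if n=='top' else (195,235,345,372)
    q=Q[b[0]:b[1],b[2]:b[3]].reshape(-1,3);k=q[(q[:,2]>.086)&(q[:,2]<.096)]
    r=cv2.minEnclosingCircle((k[:,:2]*1000).astype(np.float32));print(n,len(k),k.mean(0).round(4),r)
    c=k.mean(0)[:2]-[.579,.0088];print('r',np.hypot(*c),np.degrees(np.arctan2(c[1],c[0])))
# key height / level in top8
t=np.load('top8.npz');X=cloud('top',t['d']);a=np.radians(77.2)
L=(X-[.579,.0088,0])@np.array([[np.cos(a),-np.sin(a),0],[np.sin(a),np.cos(a),0],[0,0,1]])*1000
for x in range(20,170,15):
    m=(abs(L[...,0]-x)<5)&(abs(L[...,1])<15)&(L[...,2]>62)&(L[...,2]<90)
    if m.sum()>3:print(x,np.percentile(L[m][:,2],75).round(1),L[m][:,1].min().round(1),L[m][:,1].max().round(1))
E
python3 goto.py .6135 -.0865 .17 20
```

```text
top 69 [ 0.6135 -0.0832  0.0897] ((613.5578002929688, -83.5208969116211), 10.035361289978027)
r 0.09826654618404446 -69.46651674640627
side 43 [ 0.6141 -0.0888  0.0898] ((614.5984497070312, -87.60554504394531), 9.980270385742188)
r 0.1037427196836621 -70.25032563993271
20 75.4 -14.9 14.7
35 68.3 -14.0 14.5
50 80.1 -8.3 9.3
65 80.0 -7.8 9.5
80 79.6 -8.3 9.4
95 80.5 -8.0 9.3
110 79.7 -8.6 9.5
125 80.2 -8.6 9.0
140 79.9 -15.0 9.0
155 80.3 -8.4 8.7
t 14.75 p [ 0.5449 -0.1406  0.1683] q [ 40.2  12.1 -32.1  99.    6.7  70.8  -6.6] gap 0.0022 F [-0.   0.1  1.2] Tq [-0.01 -0.08  0.05]
zang -13.08871336914835 tilt [-1.e+00  7.e-04  7.e-04]
d tool [-0.0016  0.0682  0.0545] wx -33.088713369148365
```

The key lies level: handle top is 80 mm along its whole length against 79 nominal, and the head is 68 against 67. The post is at (0.614, −0.0855). I'll move above it.

Emit:
play_rows --moves '[{"dx": 0,"dy": 0.023,"dz": 0.018,"wx": 0,"wy": 0,"wz": 0,"claw": 0},{"dx": 0,"dy": 0.023,"dz": 0.018,"wx": 0,"wy": 0,"wz": 0,"claw": 0},{"dx": 0,"dy": 0.023,"dz": 0.0185,"wx": 0,"wy": 0,"wz": 0,"claw": 0},{"dx": 0,"dy": 0,"dz": 0,"wx": -6.6,"wy": 0,"wz": 0,"claw": 0},{"dx": 0,"dy": 0,"dz": 0,"wx": -6.6,"wy": 0,"wz": 0,"claw": 0},{"dx": 0,"dy": 0,"dz": 0,"wx": -6.6,"wy": 0,"wz": 0,"claw": 0},{"dx": 0,"dy": 0,"dz": 0,"wx": -6.6,"wy": 0,"wz": 0,"claw": 0},{"dx": 0,"dy": 0,"dz": 0,"wx": -6.6,"wy": 0,"wz": 0,"claw": 0},{"dx": 0.03,"dy": 0,"dz": 0,"wx": 0,"wy": 0,"wz": 0,"claw": 0},{"dx": 0.02,"dy": 0,"dz": 0,"wx": 0,"wy": 0,"wz": 0,"claw": 0},{"dx": 0,"dy": 0,"dz": 0,"wx": 0,"wy": 0,"wz": 0,"claw": 0},{"dx": 0,"dy": 0,"dz": 0,"wx": 0,"wy": 0,"wz": 0,"claw": 0},{"dx": 0,"dy": 0,"dz": 0,"wx": 0,"wy": 0,"wz": 0,"claw": 0},{"dx": 0,"dy": 0,"dz": 0,"wx": 0,"wy": 0,"wz": 0,"claw": 0}]'

```text
time_s: 15.92
tcp_pos: [0.6147, -0.0859, 0.1196]
ee_rot: [-24.4, 89.8, -4.5]
force: [-0.2, 0.3, -0.0]
finger_gap: 0.044
```

```bash
python3 goto.py .614 -.0855 .052 20;python3 snap.py 9
```

```text
t 15.9167 p [ 0.6147 -0.0859  0.1196] q [ 35.8  23.  -37.8  93.8  15.   68.2  14.6] gap 0.044 F [-0.2  0.3 -0. ] Tq [-0.01 -0.13 -0.01]
zang 19.944452753081112 tilt [-1.     -0.0012  0.0026]
d tool [ 0.0676  0.0006 -0.0007] wx -0.055547246918877136
```

View pics/side9.png

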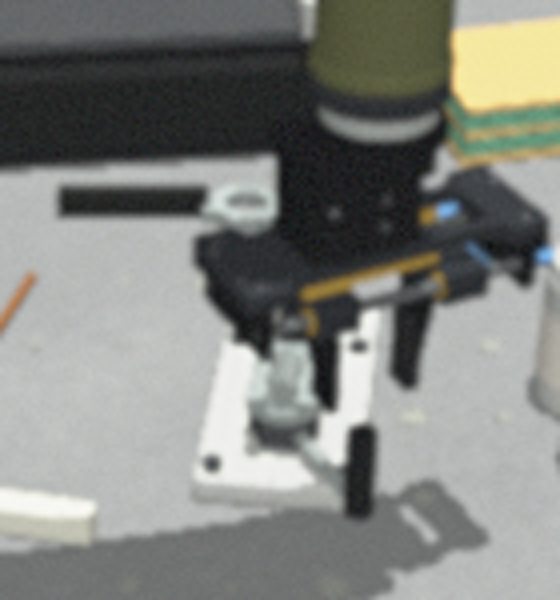

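The fingers are either side of the post (crop px 330 and 405, post at 360). I'll descend to z 0.052.

Emit:
play_rows --moves '[{"dx": 0.02,"dy": 0.0006,"dz": -0.0007,"wx": 0,"wy": 0,"wz": 0,"claw": 0},{"dx": 0.02,"dy": 0,"dz": 0,"wx": 0,"wy": 0,"wz": 0,"claw": 0},{"dx": 0.016,"dy": 0,"dz": 0,"wx": 0,"wy": 0,"wz": 0,"claw": 0},{"dx": 0.012,"dy": 0,"dz": 0,"wx": 0,"wy": 0,"wz": 0,"claw": 0},{"dx": 0,"dy": 0,"dz": 0,"wx": 0,"wy": 0,"wz": 0,"claw": 0},{"dx": 0,"dy": 0,"dz": 0,"wx": 0,"wy": 0,"wz": 0,"claw": 0},{"dx": 0,"dy": 0,"dz": 0,"wx": 0,"wy": 0,"wz": 0,"claw": 0},{"dx": 0,"dy": 0,"dz": 0,"wx": 0,"wy": 0,"wz": 0,"claw": 0}]'

```text
time_s: 16.68
tcp_pos: [0.6136, -0.0864, 0.0512]
ee_rot: [-32.0, 89.9, -12.1]
force: [0.0, 0.2, 0.6]
finger_gap: 0.0437
```

```bash
python3 goto.py .614 -.0855 .052 20
```

```text
t 16.6833 p [ 0.6136 -0.0864  0.0512] q [ 34.7  26.9 -36.4  97.4  17.8  61.5  12.5] gap 0.0437 F [0.  0.2 0.6] Tq [-0.03 -0.11  0.01]
zang 19.88126985725714 tilt [-1.     -0.0013  0.002 ]
d tool [-0.0008  0.0007  0.0007] wx -0.1187301427428622
```

The post is straddled with no contact. I'll push clockwise along the arc at 3° per row.

Emit:
play_rows --moves '[{"dx": 0,"dy": 0.00014,"dz": -0.00523,"wx": 3,"wy": 0,"wz": 0,"claw": 0},{"dx": 0,"dy": 0.00014,"dz": -0.00523,"wx": 3,"wy": 0,"wz": 0,"claw": 0},{"dx": 0,"dy": 0.00014,"dz": -0.00523,"wx": 3,"wy": 0,"wz": 0,"claw": 0},{"dx": 0,"dy": 0.00014,"dz": -0.00523,"wx": 3,"wy": 0,"wz": 0,"claw": 0},{"dx": 0,"dy": 0.00014,"dz": -0.00523,"wx": 3,"wy": 0,"wz": 0,"claw": 0},{"dx": 0,"dy": 0.00014,"dz": -0.00523,"wx": 3,"wy": 0,"wz": 0,"claw": 0},{"dx": 0,"dy": 0.00014,"dz": -0.00523,"wx": 3,"wy": 0,"wz": 0,"claw": 0},{"dx": 0,"dy": 0.00014,"dz": -0.00523,"wx": 3,"wy": 0,"wz": 0,"claw": 0}]'

```text
time_s: 17.35
tcp_pos: [0.5733, -0.0915, 0.0512]
ee_rot: [7.1, 89.7, 2.9]
force: [3.6, 0.1, -2.5]
finger_gap: 0.0436
```

```bash
cat > arc.py <<'E'
from h import *
s,p,R=tool();c=p[:2]-[.579,.0088]
za=np.degrees(np.arctan2(R[1,2],R[0,2]))
f=np.degrees(np.arctan2(c[1],c[0]))%360
print('t',round(s['time_s'],2),'z',p[2].round(4),'r',np.hypot(*c).round(4),'phi',f.round(1),'zang',za.round(2),'want',round(f-270,2),'F',np.round(s['force'],1),'Ftool',np.round(R.T@s['force'],1),'q7',round(s['joint_positions'][6]))
E
python3 arc.py; python3 snap.py 10
```

```text
t 17.35 z 0.0512 r 0.1004 phi 266.8 zang -4.24 want -3.23 F [ 3.6  0.1 -2.5] Ftool [2.5 0.3 3.6] q7 -8
```

View pics/side10.png

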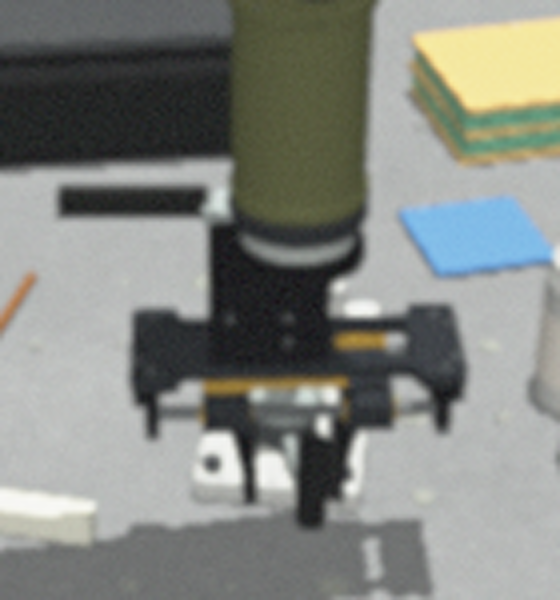

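View pics/top10.png

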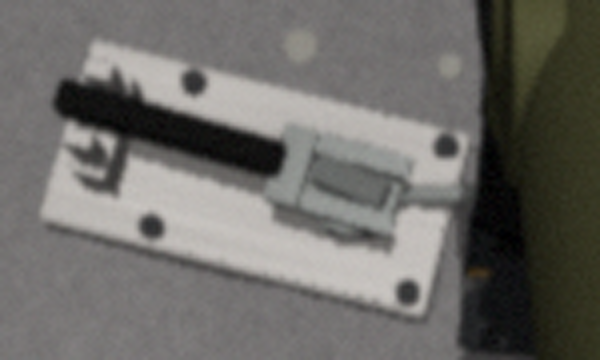

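The post follows with 3.6 N and the key stays seated, with the handle now against the upper prong. I'll continue.

Emit:
play_rows --moves '[{"dx": 0,"dy": 0.00014,"dz": -0.00523,"wx": 3,"wy": 0,"wz": 0,"claw": 0},{"dx": 0,"dy": 0.00014,"dz": -0.00523,"wx": 3,"wy": 0,"wz": 0,"claw": 0},{"dx": 0,"dy": 0.00014,"dz": -0.00523,"wx": 3,"wy": 0,"wz": 0,"claw": 0},{"dx": 0,"dy": 0.00014,"dz": -0.00523,"wx": 3,"wy": 0,"wz": 0,"claw": 0},{"dx": 0,"dy": 0.00014,"dz": -0.00523,"wx": 3,"wy": 0,"wz": 0,"claw": 0},{"dx": 0,"dy": 0.00014,"dz": -0.00523,"wx": 3,"wy": 0,"wz": 0,"claw": 0},{"dx": 0,"dy": 0.00014,"dz": -0.00523,"wx": 3,"wy": 0,"wz": 0,"claw": 0},{"dx": 0,"dy": 0.00014,"dz": -0.00523,"wx": 3,"wy": 0,"wz": 0,"claw": 0},{"dx": 0,"dy": 0.00014,"dz": -0.00523,"wx": 3,"wy": 0,"wz": 0,"claw": 0},{"dx": 0,"dy": 0.00014,"dz": -0.00523,"wx": 3,"wy": 0,"wz": 0,"claw": 0},{"dx": 0,"dy": 0,"dz": 0,"wx": 0,"wy": 0,"wz": 0,"claw": 0},{"dx": 0,"dy": 0,"dz": 0,"wx": 0,"wy": 0,"wz": 0,"claw": 0}]'

```text
time_s: 18.45
tcp_pos: [0.5235, -0.0753, 0.0507]
ee_rot: [9.3, 89.9, -24.7]
force: [1.2, 0.6, 0.4]
finger_gap: 0.0433
```

```bash
python3 arc.py; python3 snap.py 11
```

```text
t 18.45 z 0.0507 r 0.1008 phi 236.6 zang -33.96 want -33.43 F [1.2 0.6 0.4] Ftool [-0.4  1.1  0.7] q7 -36
```

View pics/side11.png

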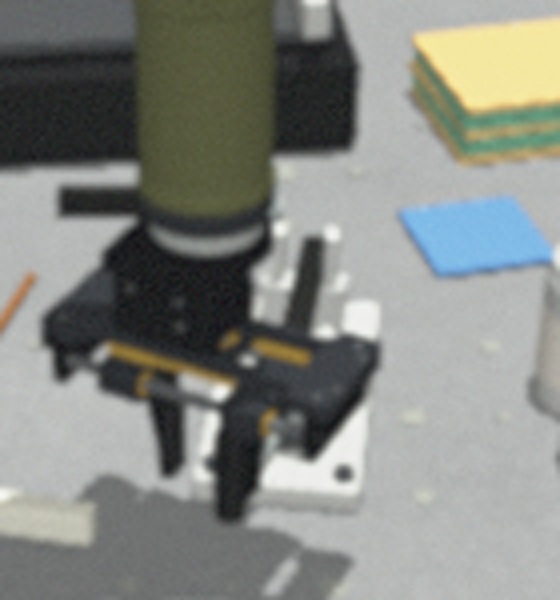

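View pics/top11.png

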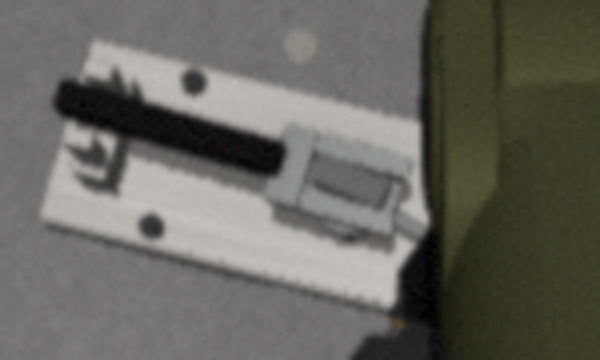

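Emit:
play_rows --moves '[{"dx": 0,"dy": 0.00014,"dz": -0.00523,"wx": 3,"wy": 0,"wz": 0,"claw": 0},{"dx": 0,"dy": 0.00014,"dz": -0.00523,"wx": 3,"wy": 0,"wz": 0,"claw": 0},{"dx": 0,"dy": 0.00014,"dz": -0.00523,"wx": 3,"wy": 0,"wz": 0,"claw": 0},{"dx": 0,"dy": 0.00014,"dz": -0.00523,"wx": 3,"wy": 0,"wz": 0,"claw": 0},{"dx": 0,"dy": 0.00014,"dz": -0.00523,"wx": 3,"wy": 0,"wz": 0,"claw": 0},{"dx": 0,"dy": 7e-05,"dz": -0.0026,"wx": 1.5,"wy": 0,"wz": 0,"claw": 0}]'

```text
time_s: 19.05
tcp_pos: [0.5022, -0.0564, 0.0503]
ee_rot: [19.9, 89.9, -30.8]
force: [2.9, -2.2, 0.7]
finger_gap: 0.0433
```

```bash
python3 arc.py
```

```text
t 19.05 z 0.0503 r 0.1007 phi 220.3 zang -50.69 want -49.67 F [ 2.9 -2.2  0.7] Ftool [-0.7  0.9  3.6] q7 -53
```

Emit:
play_rows --moves '[{"dx": 0,"dy": 7e-05,"dz": -0.0026,"wx": 1.5,"wy": 0,"wz": 0,"claw": 0},{"dx": 0,"dy": 7e-05,"dz": -0.0026,"wx": 1.5,"wy": 0,"wz": 0,"claw": 0}]'

```text
time_s: 19.22
tcp_pos: [0.4993, -0.0525, 0.0503]
ee_rot: [25.3, 89.9, -28.3]
force: [3.0, -1.9, 0.2]
finger_gap: 0.0436
```

```bash
python3 arc.py
```

```text
t 19.22 z 0.0503 r 0.1005 phi 217.6 zang -53.65 want -52.4 F [ 3.  -1.9  0.2] Ftool [-0.2  1.3  3.3] q7 -56
```

Emit:
play_rows --moves '[{"dx": 0,"dy": 7e-05,"dz": -0.0026,"wx": 1.5,"wy": 0,"wz": 0,"claw": 0},{"dx": 0,"dy": 7e-05,"dz": -0.0026,"wx": 1.5,"wy": 0,"wz": 0,"claw": 0}]'

```text
time_s: 19.38
tcp_pos: [0.4964, -0.0485, 0.0503]
ee_rot: [23.2, 89.9, -33.4]
force: [2.6, -1.7, 1.2]
finger_gap: 0.0436
```

```bash
python3 arc.py
```

```text
t 19.38 z 0.0503 r 0.1005 phi 214.7 zang -56.66 want -55.27 F [ 2.6 -1.7  1.2] Ftool [-1.2  1.3  2.9] q7 -59
```

Still at steady friction level, about 3 N. I'll go on in small steps until the force rises.

Emit:
play_rows --moves '[{"dx": 0,"dy": 7e-05,"dz": -0.0026,"wx": 1.5,"wy": 0,"wz": 0,"claw": 0},{"dx": 0,"dy": 7e-05,"dz": -0.0026,"wx": 1.5,"wy": 0,"wz": 0,"claw": 0}]'

```text
time_s: 19.55
tcp_pos: [0.4936, -0.0441, 0.0502]
ee_rot: [21.7, 89.9, -38.0]
force: [1.8, -2.0, 0.1]
finger_gap: 0.0433
```

```bash
python3 arc.py
```

```text
t 19.55 z 0.0502 r 0.1004 phi 211.8 zang -59.66 want -58.23 F [ 1.8 -2.   0.1] Ftool [-0.1  0.6  2.6] q7 -63
```

Emit:
play_rows --moves '[{"dx": 0,"dy": 7e-05,"dz": -0.0026,"wx": 1.5,"wy": 0,"wz": 0,"claw": 0}]'

```text
time_s: 19.63
tcp_pos: [0.4924, -0.0419, 0.0503]
ee_rot: [21.6, 89.9, -39.5]
force: [2.4, -2.1, 1.2]
finger_gap: 0.0434
```

```bash
python3 arc.py
```

```text
t 19.63 z 0.0503 r 0.1003 phi 210.3 zang -61.16 want -59.67 F [ 2.4 -2.1  1.2] Ftool [-1.2  1.1  3. ] q7 -64
```

Emit:
play_rows --moves '[{"dx": 0,"dy": 7e-05,"dz": -0.0026,"wx": 1.5,"wy": 0,"wz": 0,"claw": 0}]'

```text
time_s: 19.72
tcp_pos: [0.4911, -0.0396, 0.0503]
ee_rot: [18.4, 89.9, -44.2]
force: [2.5, -2.8, 1.2]
finger_gap: 0.0431
```

```bash
python3 arc.py;python3 snap.py 12
```

```text
t 19.72 z 0.0503 r 0.1003 phi 208.8 zang -62.66 want -61.16 F [ 2.5 -2.8  1.2] Ftool [-1.2  1.   3.6] q7 -66
```

View pics/top12.png

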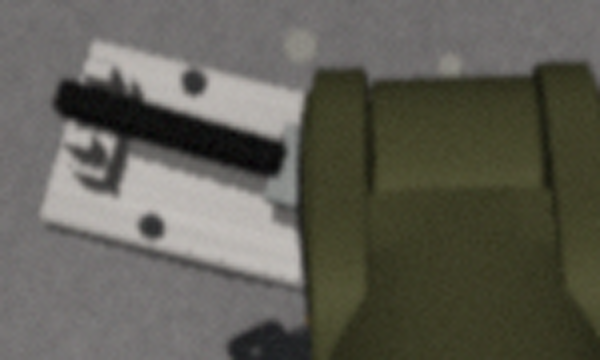

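Emit:
play_rows --moves '[{"dx": 0,"dy": 7e-05,"dz": -0.0026,"wx": 1.5,"wy": 0,"wz": 0,"claw": 0}]'

```text
time_s: 19.9
tcp_pos: [0.4899, -0.0374, 0.0501]
ee_rot: [20.1, 89.9, -44.0]
force: [2.4, -3.0, 1.6]
finger_gap: 0.0434
```

Emit:
play_rows --moves '[{"dx": 0,"dy": 7e-05,"dz": -0.0026,"wx": 1.5,"wy": 0,"wz": 0,"claw": 0}]'

```text
time_s: 19.98
tcp_pos: [0.4887, -0.0348, 0.0502]
ee_rot: [16.0, 89.9, -49.7]
force: [1.7, -3.5, 3.5]
finger_gap: 0.0439
```

```bash
python3 arc.py
```

```text
t 19.98 z 0.0502 r 0.1003 phi 205.8 zang -65.65 want -64.22 F [ 1.7 -3.5  3.5] Ftool [-3.4  0.1  3.9] q7 -69
```

Emit:
play_rows --moves '[{"dx": 0,"dy": 7e-05,"dz": -0.0026,"wx": 1.5,"wy": 0,"wz": 0,"claw": 0}]'

```text
time_s: 20.07
tcp_pos: [0.4883, -0.0334, 0.0502]
ee_rot: [21.3, 89.8, -45.8]
force: [6.3, -8.3, -2.6]
finger_gap: 0.0437
```

```bash
python3 arc.py
```

```text
t 20.07 z 0.0502 r 0.1 phi 205.0 zang -67.15 want -65.04 F [ 6.3 -8.3 -2.6] Ftool [ 2.6  2.6 10.1] q7 -71
```

Emit:
play_rows --moves '[{"dx": 0,"dy": 7e-05,"dz": -0.0026,"wx": 1.5,"wy": 0,"wz": 0,"claw": 0}]'

```text
time_s: 20.15
tcp_pos: [0.4883, -0.0324, 0.0502]
ee_rot: [26.8, 89.6, -41.9]
force: [9.1, -11.6, -5.8]
finger_gap: 0.0436
```

```bash
python3 arc.py
```

```text
t 20.15 z 0.0502 r 0.0996 phi 204.4 zang -68.68 want -65.55 F [  9.1 -11.6  -5.8] Ftool [ 5.9  4.2 14.1] q7 -73
```

The force rose from 3.5 to 14 N, so the end stop is reached (sum about 1.43 rad, i.e. 1.25 plus play). I'll hold briefly with a slight extra push, then back off and lift.

Emit:
play_rows --moves '[{"dx": 0,"dy": 0,"dz": -0.002,"wx": 0,"wy": 0,"wz": 0,"claw": 0},{"dx": 0,"dy": 0,"dz": 0,"wx": 0,"wy": 0,"wz": 0,"claw": 0},{"dx": 0,"dy": 0,"dz": 0,"wx": 0,"wy": 0,"wz": 0,"claw": 0},{"dx": 0,"dy": 0,"dz": 0,"wx": 0,"wy": 0,"wz": 0,"claw": 0}]'

```text
time_s: 20.48
tcp_pos: [0.488, -0.032, 0.0502]
ee_rot: [25.5, 89.6, -43.2]
force: [8.7, -11.3, -4.9]
finger_gap: 0.0437
```

```bash
python3 arc.py
```

```text
t 20.48 z 0.0502 r 0.0997 phi 204.2 zang -68.69 want -65.82 F [  8.7 -11.3  -4.9] Ftool [ 5.   3.9 13.7] q7 -73
```

Emit:
play_rows --moves '[{"dx": 0,"dy": 0,"dz": 0.005,"wx": 0,"wy": 0,"wz": 0,"claw": 0},{"dx": 0,"dy": 0,"dz": 0.005,"wx": 0,"wy": 0,"wz": 0,"claw": 0},{"dx": 0,"dy": 0,"dz": 0.003,"wx": 0,"wy": 0,"wz": 0,"claw": 0},{"dx": 0,"dy": 0,"dz": 0,"wx": 0,"wy": 0,"wz": 0,"claw": 0},{"dx": 0,"dy": 0,"dz": 0,"wx": 0,"wy": 0,"wz": 0,"claw": 0},{"dx": 0,"dy": 0,"dz": 0,"wx": 0,"wy": 0,"wz": 0,"claw": 0}]'

```text
time_s: 20.98
tcp_pos: [0.4894, -0.0384, 0.0494]
ee_rot: [-131.7, 89.9, 159.7]
force: [-0.1, 0.1, -0.2]
finger_gap: 0.0438
```

```bash
python3 arc.py
```

```text
t 20.98 z 0.0494 r 0.1012 phi 207.8 zang -68.57 want -62.24 F [-0.1  0.1 -0.2] Ftool [ 0.2 -0.  -0.1] q7 -72
```

Emit:
play_rows --moves '[{"dx": -0.02,"dy": 0,"dz": 0.002,"wx": 0,"wy": 0,"wz": 0,"claw": 0},{"dx": -0.035,"dy": 0,"dz": 0,"wx": 0,"wy": 0,"wz": 0,"claw": 0},{"dx": -0.035,"dy": 0,"dz": 0,"wx": 0,"wy": 0,"wz": 0,"claw": 0},{"dx": -0.035,"dy": 0,"dz": 0,"wx": 0,"wy": 0,"wz": 0,"claw": 0},{"dx": -0.02,"dy": 0,"dz": 0,"wx": 0,"wy": 0,"wz": 0,"claw": 0},{"dx": 0,"dy": 0,"dz": 0.03,"wx": 0,"wy": 0,"wz": 0,"claw": 0},{"dx": 0,"dy": 0,"dz": 0.03,"wx": 0,"wy": 0,"wz": 0,"claw": 0},{"dx": 0,"dy": 0,"dz": 0.03,"wx": 0,"wy": 0,"wz": 0,"claw": 0},{"dx": 0,"dy": 0,"dz": 0.03,"wx": 0,"wy": 0,"wz": 0,"claw": 0},{"dx": 0,"dy": 0,"dz": 0.03,"wx": 0,"wy": 0,"wz": 0,"claw": 0},{"dx": 0,"dy": 0,"dz": 0.03,"wx": 0,"wy": 0,"wz": 0,"claw": 0},{"dx": 0,"dy": 0,"dz": 0,"wx": 0,"wy": 0,"wz": 0,"claw": 0},{"dx": 0,"dy": 0,"dz": 0,"wx": 0,"wy": 0,"wz": 0,"claw": 0}]'

```text
time_s: 22.07
tcp_pos: [0.5559, -0.2098, 0.1939]
ee_rot: [-141.9, 89.9, 149.3]
force: [0.7, 0.2, -0.9]
finger_gap: 0.0435
```

```bash
python3 arc.py; python3 snap.py 13
python3 - <<'E'
from h import *
t=np.load('top13.npz');X=cloud('top',t['d']);a=np.radians(77.2)
L=(X-[.579,.0088,0])@np.array([[np.cos(a),-np.sin(a),0],[np.sin(a),np.cos(a),0],[0,0,1]])*1000
q=L[100:260,200:400].reshape(-1,3); k=q[(q[:,2]>85)&(q[:,2]<96)&(q[:,0]<-20)&(np.hypot(q[:,0],q[:,1])<120)]
c=k.mean(0);print('post',len(k),c,'r',np.hypot(*c[:2]),'ang',np.degrees(np.arctan2(c[1],c[0]))%360, 'theta',np.pi+.625-np.arctan2(c[1],c[0])%(2*np.pi))
for x in range(20,170,15):
    m=(abs(L[...,0]-x)<5)&(abs(L[...,1])<20)&(L[...,2]>62)&(L[...,2]<90)
    if m.sum()>3:print(x,np.percentile(L[m][:,2],75).round(1),L[m][:,1].min().round(1),L[m][:,1].max().round(1))
m=(np.hypot(L[...,0],L[...,1])<24)&(L[...,2]>73)&(L[...,2]<84)
k=L[m];r=cv2.minAreaRect(k[:,:2].astype(np.float32));print('tang',r)
E
```

```text
t 22.07 z 0.1939 r 0.2198 phi 264.0 zang -68.77 want -6.02 F [ 0.7  0.2 -0.9] Ftool [0.9 0.7 0.1] q7 -54
post 72 [-69.8728922   70.01787615  90.0418981 ] r 98.91776405189806 ang 134.94061820239543 theta 1.4114345712814007
20 73.7 -20.0 19.7
35 68.2 -19.5 19.8
50 80.0 -10.2 7.2
65 80.2 -10.7 7.0
80 79.7 -11.5 5.9
95 79.7 -11.7 5.6
110 79.9 -12.5 4.9
125 79.6 -13.7 4.6
140 80.4 -15.2 3.8
155 80.5 -14.8 3.5
tang ((1.3741989135742188, 0.04885673522949219), (13.72838020324707, 39.55669021606445), 80.70667266845703)
```

View pics/top13.png

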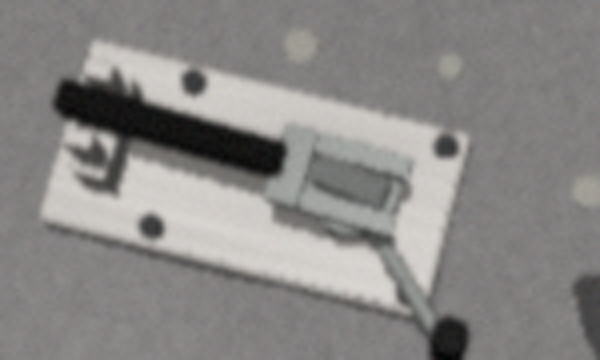

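View pics/side13.png

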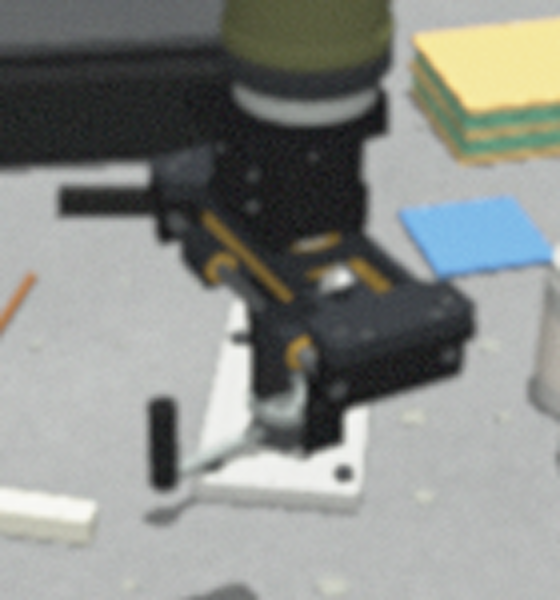

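The post angle sum is 1.41 rad and the tang has turned about 0.16 rad, which is within the play, so the nut is at about 1.25, its end stop. The key is level and seated, and the robot is clear.

```bash
python3 -c "
from rig import robot
print(robot.close_job())"
```

```text
the job is handed in; nothing more can be done
None
```

The key is fitted, the locknut is tightened to its end stop, and the job is handed in. It took about 22 s.

- **Key:** I picked the wide-gap black key, fork B, out of the three. It went down over the tang until it touched at 9 N, with its handle between the yoke prongs, and I released it there.
- **Locknut:** I pushed the post clockwise along its arc at about 3 N. At the end stop the force rose to about 14 N and held, so I backed off and lifted clear.

**Last checks:**
- The post sits at a combined angle of 1.41 rad. The tang has turned about 0.16 rad, within the key's play, which puts the nut at about 1.25 rad, fully tight.
- The key is still level and down: handle top about 80 mm against 79 nominal, head 68 mm against 67. Its handle has swung about 3° and rests against one prong.
- At hand-in the gripper was well clear of everything.

**What failed or disagreed:**
- The first two move calls were refused because rows need every field, and I resent them.
- The first grip sat too high on the handle, so I regripped 5 mm lower.
- The two cameras disagreed by 2–5 mm along the bracket. I aligned the jaws to the tang within the side view alone.

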